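Pack the machine service tray: each part into its foam cut-out

TASK

Pack the foam-lined service tray for the next machine: lay the dial indicator, the ground parallel block, the small solenoid valve and the stand magnifier each into the foam pocket cut to its outline, right way up and down on the pocket's floor. Set each one down rather than dropping it, and leave the spare lens barrel and the swab tub where they stand.

Things in the scene. Friction and masses are not known exactly. Their poses are not given: they have to be found in the camera images.
- dial_gauge_mid (a point): Dial indicator lying on its back on bare steel: round black case 52 mm across, 19 mm high, white dial, thin stem; 97 mm long in all. Point: middle of the outline, 9.5 mm up; +x from stem to dial, z up. Case centre (grasp it there, across any diameter): 22.5 mm along +x; stem tip: 48.5 mm along -x. The indicator far left on the blue mat is not meant.
- spacer_block_mid (a point): Ground parallel block of bare steel, a bar with two holes in its top: 20 mm along x, 50 mm along y, 25 mm high. Point: its centre, 12.5 mm up; z up. Grasp across the 20 mm. May lie in its pocket either way round.
- valve_block_mid (a point): Small solenoid valve, white with a black end and two short ports on top: 18 mm along x, 64 mm along y, body 22 mm high (29 mm over the ports). Point: the body's centre, 11 mm up; z up. Grasp the body across the 18 mm. May lie in its pocket either way round.
- loupe_mid (a point): Stand magnifier, an upright black cylinder 37 mm in diameter and 40 mm high with a glass in its top. Point: its centre, 20 mm up; z up. Grasp across the diameter.
- gauge_pocket (a point): Fixed black foam insert 120 x 76 x 17 mm, one of four alike in an aluminium tray (rim 2 mm above the foam), in any quarter of it. Keyhole-shaped pocket for the indicator: round part 64 mm, centred 22.5 mm along +x; stem slot 20 mm wide to 54.5 mm along -x. Point: insert middle on the pocket floor; foam top 9 mm above it; x along the 120 mm, z up. Home: indicator's point over this one, +x along this +x.
- block_pocket (a point): Fixed black foam insert 120 x 76 x 17 mm, one of four alike in an aluminium tray (rim 2 mm above the foam), in any quarter of it. Shorter rectangular pocket (62 mm along x, 32 along y) with finger notches, for the parallel block. Point: insert middle on the pocket floor; foam top 9 mm above it; x along the 120 mm, z up. Home: block's y along this x.
- valve_pocket (a point): Fixed black foam insert 120 x 76 x 17 mm, one of four alike in an aluminium tray (rim 2 mm above the foam), in any quarter of it. Longer rectangular pocket (76 mm along x, 30 along y) with finger notches, for the solenoid valve. Point: insert middle on the pocket floor; foam top 9 mm above it; x along the 120 mm, z up. Home: valve's y along this x.
- loupe_pocket (a point): Fixed black foam insert 120 x 76 x 17 mm, one of four alike in an aluminium tray (rim 2 mm above the foam), in any quarter of it. Round pocket 49 mm in diameter with finger notches at +y and -y, for the stand magnifier. Point: insert middle on the pocket floor; foam top 9 mm above it; x along the 120 mm, z up. 
- spare_lens_mid (a point): Spare lens barrel, a ribbed black cylinder 38 mm in diameter and 58 mm high, standing near the front edge of the worktop before the vice; taller than the magnifier. Not part of the kit: leave it alone. This point is its centre, 29 mm up.
- swab_tub_mid (a point): Round white swab tub with a blue lid, 60 mm in diameter and 62 mm high, standing at the right rear. Leave it alone. This point is its centre, 31 mm up.
Mind the look-alikes: they are no part of the job. What is shaped like the part that bears valve_block_mid but yellow is not meant.

How it is judged:
By the outcome, as a careful person would: the job done as asked, in the order asked, and still so for the second after the job is handed in, with the robot touching nothing.
It also fails if it takes over 125 s, if anything falls off the work surface, if the arm or the gripper's body presses on something with over 40 N, if the wrist force passes 120 N, or if a joint passes its speed limit or range.

ROBOT

A 6-joint arm with a two-finger parallel gripper is mounted at the origin on a cart in front of the work surface, level with it; the furniture and walls round the work are solid. World frame = base frame: x ahead of the robot, y to its left, z up, the work surface at z = 0. Lengths are in m, angles in rad, forces in N, time in s.
With the tool pointing down it reaches from about 0.375 to 0.975 m from the base axis. Payload 3.8 kg.
Tool frame: the origin (TCP) lies at the very end of the fingers, on their centre line; the grasp point (between the pads) lies 19 mm behind it; z points along the fingers, y is the line along which they close (so a half turn about z gives the same grasp; the last joint's range is limited). The gripper opens to 85 mm and grips with 20 to 120 N. Pads are 22 mm wide; open, the fingers measure 114 mm over their backs; the gripper's body (76 mm by 85 mm) begins 54 mm behind the grasp point. The pads swing forward as they close: fully open they stand 13 mm farther back than shut.
Start: joints at [-1.206, 0.264, 1.604, -0, 1.274, -0.037], TCP at [0.264, -0.621, 0.231] pointing down, gripper open.
Joint ranges: [-2.63, 2.63], [-0.94, 2.18], [0.31, 2.57], [-1.31, 4.45], [0, 2.66], [-2.55, 2.55]. Speed limits (rad/s): [2.57, 2.57, 3.14, 3.14, 3.14, 3.14].

INTERFACE

Orientations are given as a rotation vector (axis times angle).
In Python, from workcell import read_state, read_camera, calibration, finish_job gives the robot as it stands.
- The arm moves only by the tool step_arm, never from a script. Its argument "commands" is a list of rows, each an object of numbers: "fingers": the gripper's target within -1 to 1 (shut at 1, half-way at 0, fully open at -1); "dx", "dy", "dz": the shift along the tool's x, y, z in m; "roll": the turn about the tool's z in degrees. In form: [{"fingers": .., "dx": .., "dy": .., "dz": .., "roll": ..}, ...]. A call has 1 to 8 rows; each row is the pose to reach, as a shift and turn from the pose commanded when the call began, along the tool's axes at that moment; what a row does not reach only later rows make up. A row lasts 1/8 s, in which the tool goes at most 62.5 mm and 10.7 degrees, less where a joint would pass 70% of its speed; a pose out of reach is approached as far as the arm can. A call with a gripper value outside its range is refused whole. The fingers move at their own pace and stop on an object; "squeeze" is the grip in N (left out, the last holds). Time passes only in rows, so rows that repeat a pose let the fingers close. It gives the time, the measured TCP pose, the force, the opening and the grip force at its end, in the units of the state.
- read_state(): the state, without advancing time (a new reading comes with each control period).
- read_camera(name): name is "side" or "top" or "wrist"; returns (picture, depth): 384x512x3 uint8, blue, green, red; 384x512 float32, m along the optical axis (not along the pixel's ray), 0 where there is no reading.
- calibration(name): a dict with "intrinsics" (3x3 intrinsics, pixels), "k1" (the pictures are not rectified: a ray, as slopes to the right and down, at radius r is drawn at 1 + k1 r^2 times it, then the intrinsics apply), "world_to_cam" (4x4, takes a point from world to camera coordinates). Camera axes: x right, y up, looking along -z (the intrinsics and any distortion apply to the point x, -y, -z); pixel columns grow to the right and rows downward; lengths in m; the calibration is good to about 2 mm. A picture is of the moment at which its call begins: read the wrist's pose just before it. calibration takes no time and is no camera call; for the wrist camera it gives the pose at the moment of the call.
- finish_job(): hands the job in; it is judged then, once.
The state is a dict: "time": time; "q": joint angles; "joint_vel": joint speeds; "joint_torque": joint torques, N m; "tool_pos": TCP position; "tcp_rot": TCP orientation; "wrist_force": force on the tool from outside, world axes, zero at the start; "torque": the same for the moment, N m; "width": opening from 0.0 (shut) to 1.0 (fully open); "grip_force": force on a finger pad.
Only numpy, scipy, OpenCV 4.12 (cv2) and the standard library are available. Lean on these libraries where they do the work, as an engineer would, in place of code of your own. Each camera call takes 0.05 s, during which the arm holds its last target. There are 200 camera calls.

## Working session

There is one attempt and no reset: what is moved stays moved. The work goes in short steps, Python scripts to look and compute and a tool call to move; the robot and the scene stay as the last step left them, time stands still between calls to the robot, and variables do not carry over. Pictures are saved under pics/ and viewed, at most 14 in all, crops included, and the job is handed in when it is done.

Besides the shell and the picture viewer there is one more tool, called after "Emit:" by a JSON object that holds its "api" and its "payload". step_arm: Moves the arm, as the interface text tells. Its arguments: {"type":"object","properties":{"commands":{"type":"array","items":{"type":"object","properties":{"fingers":{"type":"number"},"dx":{"type":"number"},"dy":{"type":"number"},"dz":{"type":"number"},"roll":{"type":"number"}}}},"squeeze":{"type":"number"}},"required":["commands"]}

```bash
mkdir -p pics; cat > h.py <<'E'
import numpy as np, cv2
from workcell import *
from scipy.spatial.transform import Rotation as R
def cam(n):
    c=calibration(n); K=np.array(c["intrinsics"]); T=np.array(c["world_to_cam"]); return K,float(c["k1"]),T
def ray(C,uv):
    K,k,T=C
    uv=np.asarray(uv,float).reshape(-1,2)
    d=np.c_[(uv[:,0]-K[0,2])/K[0,0],(uv[:,1]-K[1,2])/K[1,1]]
    s=d.copy()
    for _ in range(20): s=d/(1+k*(s**2).sum(1,keepdims=True))
    r=np.c_[s[:,0],-s[:,1],-np.ones(len(s))]
    return -T[:3,:3].T@T[:3,3], r@T[:3,:3]
def onz(C,uv,z):
    o,r=ray(C,uv); return o+r*((z-o[2])/r[:,2])[:,None]
def ondepth(C,uv,D):
    o,r=ray(C,uv); uv=np.asarray(uv).reshape(-1,2).astype(int); return o+r*D[uv[:,1],uv[:,0]][:,None]
def proj(C,P):
    K,k,T=C; p=np.asarray(P,float).reshape(-1,3)@T[:3,:3].T+T[:3,3]
    s=np.c_[p[:,0],-p[:,1]]/-p[:,2:3]; s=s*(1+k*(s**2).sum(1,keepdims=True))
    return s*[K[0,0],K[1,1]]+K[:2,2]
E
python3 - <<'E'
from h import *
s=read_state(); print(s)
for n in("top","side"):
    C=cam(n); p,d=read_camera(n); np.savez(f"{n}0.npz",p=p,d=d); 
    cv2.imwrite(f"pics/{n}0.png",cv2.resize(p,(800,600),interpolation=cv2.INTER_CUBIC))
    print(n,ray(C,[256,192]),C[0][0,0],C[1])
E
```

```text
{'time': 0.0, 'q': array([-1.20590003e+00,  2.64787829e-01,  1.60536605e+00,  1.72801241e-05,
        1.27369171e+00, -3.68954842e-02]), 'joint_vel': array([ 0.00103107,  0.00125388, -0.00024833, -0.00028487,  0.00060463,
        0.0017686 ]), 'joint_torque': array([ 9.21332248e-04, -5.15106225e+01, -3.67314398e+01, -2.59738208e-04,
        1.28070154e-02, -6.38596632e-06]), 'tool_pos': array([ 0.26371863, -0.62056423,  0.22994295]), 'tcp_rot': array([-3.07623046e+00, -6.26444390e-01,  5.51795375e-04]), 'wrist_force': array([-0.97627619, -0.14584495,  0.7472809 ]), 'torque': array([-0.00847847, -0.00813803,  0.02906046]), 'grip_force': 0.0, 'width': 0.9960957408198724}
top (array([0.50256408, 0.07963412, 1.26943527]), array([[ 0.04296817, -0.01021913, -0.99932588]])) 405.44645153101504 -0.1396190419045851
side (array([ 0.39131003, -0.67864671,  0.58056599]), array([[ 0.19987114,  0.80789716, -0.55457906]])) 361.1333841858419 -0.03169589086416603
```

View pics/top0.png

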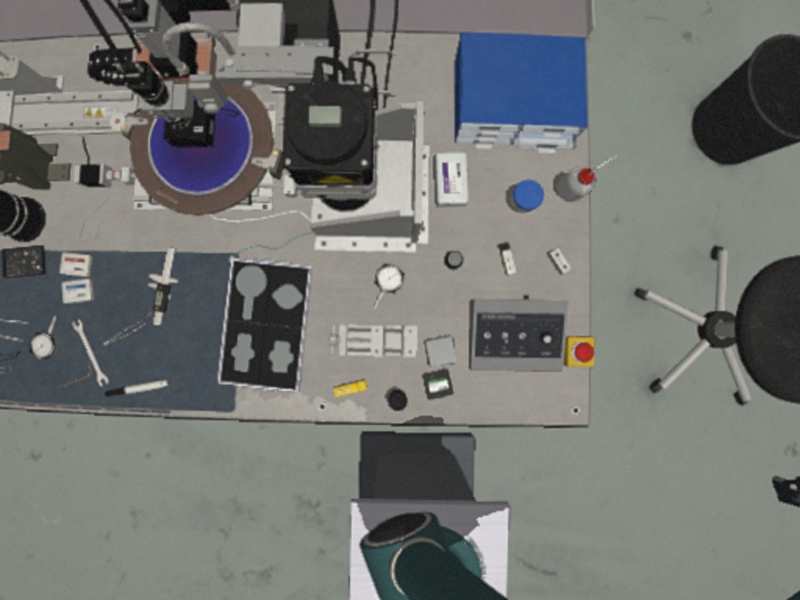

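View pics/side0.png

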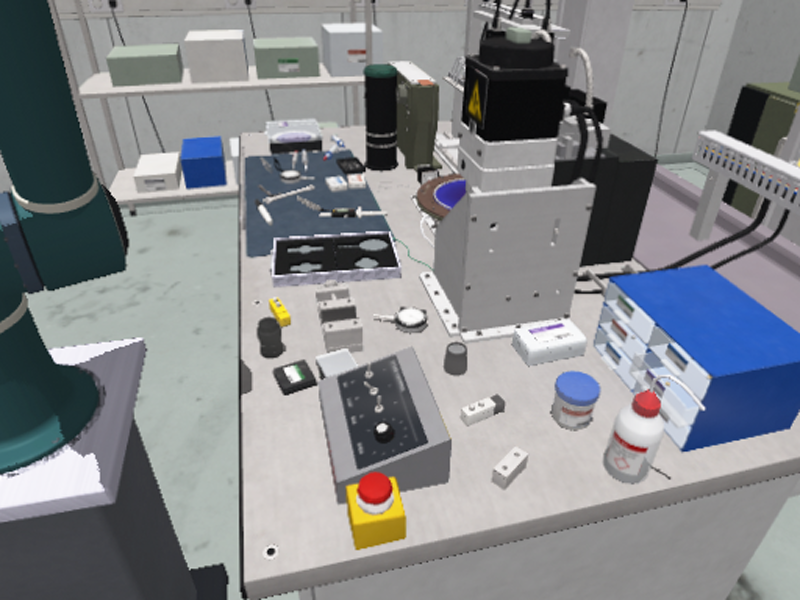

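Top view, 800x600 px: gauge at (389,278) with its stem toward (377,305); magnifier (454,259); white valve (507,258); steel block (560,261); tray around (265,325) with the keyhole top-left, the round pocket top-right and two rectangles below. The yellow valve (350,388) and the lens barrel (397,398) are to be left alone.

```bash
python3 - <<'E'
from h import *
f=np.load("top0.npz"); p=f["p"]; d=f["d"]; C=cam("top")
S=512/800
for n,u,v,z in [("gauge",389,278,.019),("stem",377,305,.0095),("loupe",454,259,.04),("valve",507,258,.022),("vblk",504,246,.022),("vend",511,272,.022),("block",560,261,.025),("bk1",552,250,.025),("bk2",567,272,.025),("tL",232,261,.019),("tR",311,264,.019),("bR",296,390,.019),("bL",221,384,.019)]:
    uv=np.array([u,v])*S
    print(n,onz(C,uv,z)[0].round(4),"depthpt",ondepth(C,uv,d)[0].round(4))
# pockets
g=cv2.cvtColor(p,cv2.COLOR_BGR2GRAY)
x0,y0,x1,y1=140,164,202,252
m=np.zeros_like(g); 
m[y0:y1,x0:x1]=(g[y0:y1,x0:x1]>60)
cs,_=cv2.findContours(m,cv2.RETR_CCOMP,cv2.CHAIN_APPROX_NONE)
for c in cs:
    a=cv2.contourArea(c)
    if a>30:
        q=onz(C,c.reshape(-1,2),.010)[:,:2]
        (cx,cy),(w,h),an=cv2.minAreaRect(q.astype(np.float32)*1000)
        print(a,round(cx),round(cy),round(w),round(h),round(an,1))
cv2.imwrite("pics/tray.png",cv2.resize(p[155:260,135:210],(525,735//1)[:2] if 0 else (430,600),interpolation=cv2.INTER_CUBIC))
C=cam("wrist");T=C[2]; s=read_state(); 
Rt=R.from_rotvec(s["tcp_rot"]).as_matrix(); o=-T[:3,:3].T@T[:3,3]
print("cam in tool",Rt.T@(o-s["tool_pos"]),"\n",Rt.T@T[:3,:3].T,C[0],C[1],"\nRt",Rt)
E
```

```text
gauge [0.5995 0.0894 0.019 ] depthpt [0.5994 0.0894 0.0199]
stem [0.5459 0.1123 0.0095] depthpt [0.5459 0.1123 0.0099]
loupe [ 0.6375 -0.037   0.04  ] depthpt [ 0.6375 -0.0369  0.0405]
valve [ 0.6437 -0.1444  0.022 ] depthpt [ 0.6436 -0.1443  0.0227]
vblk [ 0.6676 -0.1383  0.022 ] depthpt [ 0.6673 -0.1378  0.0244]
vend [ 0.6159 -0.1526  0.022 ] depthpt [ 0.6157 -0.1523  0.0235]
block [ 0.6396 -0.2508  0.025 ] depthpt [ 0.6398 -0.2512  0.0235]
bk1 [ 0.6614 -0.2346  0.025 ] depthpt [ 0.6654 -0.2425 -0.0065]
bk2 [ 0.6179 -0.265   0.025 ] depthpt [ 0.6179 -0.265   0.0251]
tL [0.6278 0.4044 0.019 ] depthpt [0.6268 0.4017 0.0294]
tR [0.6245 0.245  0.019 ] depthpt [ 0.6265  0.2477 -0.002 ]
bR [0.3748 0.2685 0.019 ] depthpt [0.3754 0.2675 0.0251]
bL [0.3823 0.419  0.019 ] depthpt [0.3829 0.4173 0.025 ]
230.5 440 304 62 50 1.4
238.0 447 380 75 44 1.6
391.5 567 366 107 61 1.9
5307.0 504 334 273 194 1.6
3480.5 503 339 155 244 85.2
cam in tool [ 8.34263766e-02 -3.45548895e-05 -1.42567614e-01] 
 [[ 1.01276663e-04  9.47043234e-01  3.21106062e-01]
 [ 9.99999699e-01 -3.43024659e-04  6.96288785e-04]
 [ 7.69562880e-04  3.21105895e-01 -9.47042983e-01]] [[326.95443997   0.         261.14300585]
 [  0.         326.95443997 189.624254  ]
 [  0.           0.           1.        ]] -0.048906241184798374 
Rt [[ 9.20364281e-01  3.91061422e-01 -7.44646427e-04]
 [ 3.91062126e-01 -9.20362307e-01  1.90726822e-03]
 [ 6.05145183e-05 -2.04658456e-03 -9.99997904e-01]]
```

View pics/tray.png

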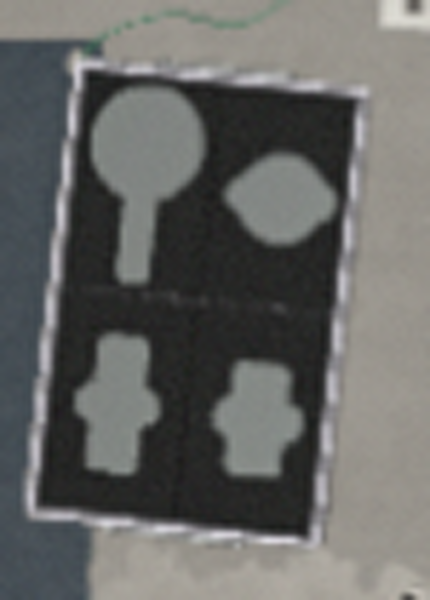

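```bash
cat >> h.py <<'E'
def yaw(s=None):
    s=s or read_state(); Rt=R.from_rotvec(s["tcp_rot"]).as_matrix(); return np.degrees(np.arctan2(Rt[1,0],Rt[0,0]))
def go(x,y,z,ps,s=None):
    s=s or read_state(); Rt=R.from_rotvec(s["tcp_rot"]).as_matrix()
    d=Rt.T@(np.array([x,y,z])-s["tool_pos"]); r=-((ps-yaw(s)+180)%360-180)
    print("dx %.4f dy %.4f dz %.4f roll %.1f | rows %.1f"%(*d,r,max(np.linalg.norm(d)/.0625,abs(r)/10.7)))
E
echo
```

Emit:
{"api": "step_arm", "payload": {"commands": [{"fingers": -1,"dx": 0.352,"dy": -0.313,"dz": 0,"roll": -60},{"fingers": -1,"dx": 0.352,"dy": -0.313,"dz": 0,"roll": -60},{"fingers": -1,"dx": 0.352,"dy": -0.313,"dz": 0,"roll": -60},{"fingers": -1,"dx": 0.352,"dy": -0.313,"dz": 0,"roll": -60},{"fingers": -1,"dx": 0.352,"dy": -0.313,"dz": 0,"roll": -60},{"fingers": -1,"dx": 0.352,"dy": -0.313,"dz": 0,"roll": -60},{"fingers": -1,"dx": 0.352,"dy": -0.313,"dz": 0,"roll": -60},{"fingers": -1,"dx": 0.352,"dy": -0.313,"dz": 0,"roll": -60}]}}

```text
time: 1.1
tool_pos: [0.466, -0.1926, 0.2309]
tcp_rot: [-2.349, -2.084, -0.0]
wrist_force: [1.3, 0.0, -0.6]
width: 1.001
grip_force: 0.0
```

```bash
python3 -c "
from h import *
s=read_state();print(s['tool_pos'],yaw(s),s['q']); go(.58,.09,.21,112)"
```

```text
[ 0.46598866 -0.1925965   0.23093613] 83.15921559652065 [-4.41733579e-01 -6.17654782e-02  1.96142235e+00  6.19862397e-04
  1.24252893e+00 -3.22539527e-01]
dx 0.2941 dy 0.0795 dz 0.0211 roll -28.8 | rows 4.9
```

Emit:
{"api": "step_arm", "payload": {"commands": [{"fingers": -1,"dx": 0.294,"dy": 0.08,"dz": 0.02,"roll": -29},{"fingers": -1,"dx": 0.294,"dy": 0.08,"dz": 0.02,"roll": -29},{"fingers": -1,"dx": 0.294,"dy": 0.08,"dz": 0.02,"roll": -29},{"fingers": -1,"dx": 0.294,"dy": 0.08,"dz": 0.02,"roll": -29},{"fingers": -1,"dx": 0.294,"dy": 0.08,"dz": 0.02,"roll": -29},{"fingers": -1,"dx": 0.294,"dy": 0.08,"dz": 0.02,"roll": -29},{"fingers": -1,"dx": 0.294,"dy": 0.08,"dz": 0.02,"roll": -29}]}}

```text
time: 1.98
tool_pos: [0.5801, 0.0865, 0.2106]
tcp_rot: [-1.754, -2.605, 0.002]
wrist_force: [0.2, 0.6, 0.4]
width: 1.0
grip_force: 0.0
```

```bash
cat >> h.py <<'E'
def snap(n):
    s=read_state(); C=cam("wrist"); p,d=read_camera("wrist"); np.savez(n+".npz",p=p,d=d,K=C[0],k=C[1],T=C[2])
    cv2.imwrite(f"pics/{n}.png",cv2.resize(p,(800,600),interpolation=cv2.INTER_CUBIC)); print(s["tool_pos"],yaw(s)); return C,p,d
def load(n):
    f=np.load(n+".npz"); return (f["K"],float(f["k"]),f["T"]),f["p"],f["d"]
E
python3 -c "
from h import *
snap('w1')"
```

```text
[0.5800552  0.0864611  0.21058388] 112.07815866422371
```

View pics/w1.png

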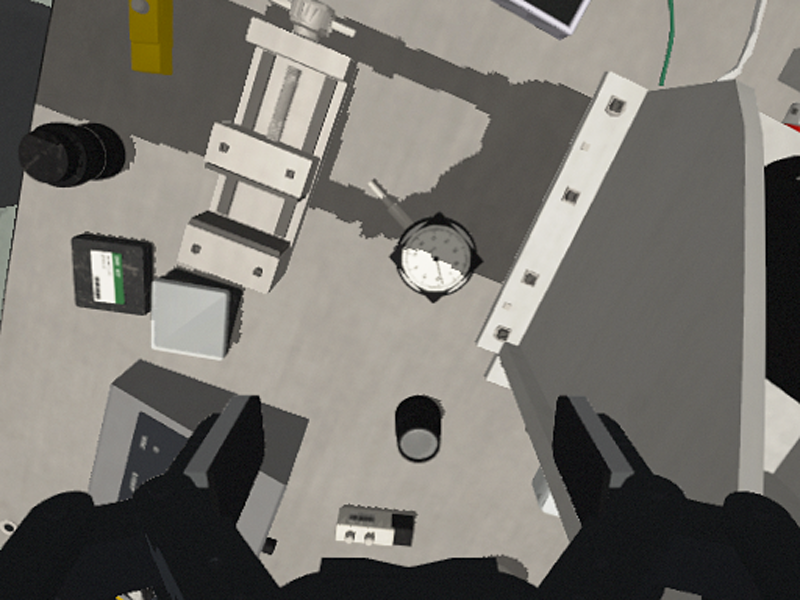

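Wrist view: the gauge dial is at (436,257), with four dark lugs on the image axes and the stem tip at (374,186). The magnifier is at (418,432) and the valve at (375,525).

```bash
python3 - <<'E'
from h import *
C,p,d=load('w1')
v,u=np.mgrid[100:215,215:330]; uv=np.c_[u.ravel(),v.ravel()]
P=ondepth(C,uv,d)
# height map around
t=P[:,2]; print("table z",np.median(t))
c0=np.array([.5995,.0894])
m=(t>.006)&(np.linalg.norm(P[:,:2]-c0,axis=1)<.1)&(t<.03)
Q=P[m]; 
top=Q[(Q[:,2]>.015)]
(cx,cy),r=cv2.minEnclosingCircle(top[:,:2].astype(np.float32)*1000); print("top z",np.median(top[:,2]),"enc",cx,cy,r,"mean",top.mean(0))
for a in range(0,180,15):
    e=np.array([np.cos(np.radians(a)),np.sin(np.radians(a))]); s=top[:,:2]@e*1000; print(a,s.min().round(1),s.max().round(1),((s.min()+s.max())/2).round(1),np.ptp(s).round(1))
cc=np.array([cx,cy])/1000
far=Q[np.linalg.norm(Q[:,:2]-cc,axis=1)>.032]; far=far[(far[:,1]>cc[1])&(np.linalg.norm(far[:,:2]-cc,axis=1)<.078)]
print(len(far),far[:,:2].mean(0),np.linalg.norm(far[:,:2]-cc,axis=1).max(), far[:,2].mean())
D=cc-far[:,:2]; print("ang",np.degrees(np.arctan2(*D.mean(0)[::-1])))
# tray edges, other objects later
cv2.imwrite("pics/g1.png",cv2.resize(p[100:215,215:330],(575,575),interpolation=cv2.INTER_CUBIC))
# finger tips: depth of nearest dark fingers in tool frame
s=read_state();Rt=R.from_rotvec(s["tcp_rot"]).as_matrix()
v,u=np.mgrid[245:330,110:420]; P=ondepth(C,np.c_[u.ravel(),v.ravel()],d); q=(P-s["tool_pos"])@Rt
q=q[q[:,2]<.012]; print("finger max toolz",q[:,2].max(), np.sort(q[:,2])[-5:], q[np.argsort(q[:,2])[-20:]].round(3)[::5])
E
```

```text
table z 0.00012122031912531472
top z 0.019226625868475844 enc 621.7197875976562 80.84600067138672 52.64237594604492 mean [0.59868253 0.09204356 0.01916554]
0 569.4 669.1 619.2 99.7
15 571.4 661.3 616.3 89.9
30 533.9 608.4 571.2 74.5
45 459.8 516.5 488.1 56.8
60 350.4 406.2 378.3 55.8
75 215.5 271.2 243.4 55.7
90 55.0 121.3 88.2 66.3
105 -118.5 -35.3 -76.9 83.2
120 -284.4 -189.3 -236.8 95.2
135 -432.2 -330.3 -381.2 101.9
150 -550.5 -445.4 -497.9 105.1
165 -631.3 -527.1 -579.2 104.3
1165 [0.59194029 0.10174531] 0.07764195222079076 0.01693078953881496
ang -35.06125027577945
finger max toolz -0.012130164572870165 [-0.01291811 -0.01279318 -0.01250116 -0.0122586  -0.01213016] [[ 0.002  0.044 -0.013]
 [ 0.008  0.044 -0.013]
 [-0.006 -0.042 -0.013]
 [ 0.009  0.044 -0.013]]
```

View pics/g1.png

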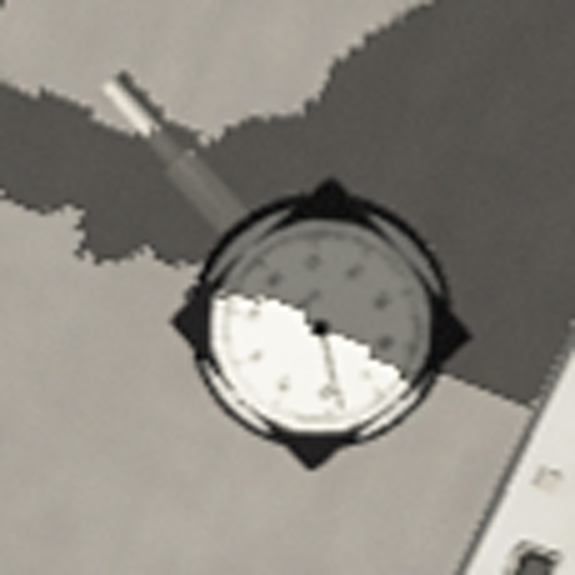

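The close view confirms four lugs at 45° to the stem, so I'll grip perpendicular to the stem. The stem tip is at (115,85) in the crop.

```bash
python3 - <<'E'
from h import *
C,p,d=load('w1')
v,u=np.mgrid[100:215,215:330]; P=ondepth(C,np.c_[u.ravel(),v.ravel()],d)
g=cv2.cvtColor(p,cv2.COLOR_BGR2GRAY)[100:215,215:330].ravel()
rr=np.linalg.norm(P[:,:2]-[.598,.0915],axis=1)
m=(P[:,2]>.013)&(P[:,2]<.025)&(rr<.037); top=P[m][:,:2]
print("n",m.sum(),top.mean(0),np.median(P[m,2]))
for a in range(-23,157,15):
    e=np.array([np.cos(np.radians(a)),np.sin(np.radians(a))]); s=top@e*1000; print(a,((s.min()+s.max())/2).round(1),np.ptp(s).round(1))
(cx,cy),r=cv2.minEnclosingCircle(top.astype(np.float32)*1000); print(cx,cy,r)
cc=np.array([cx,cy])/1000
dv=P[:,:2]-cc; rr=np.linalg.norm(dv,axis=1); an=np.degrees(np.arctan2(-dv[:,1],-dv[:,0]))
m=(P[:,2]>.004)&(P[:,2]<.018)&(rr>.034)&(rr<.085)&(abs(an+25)<15)
st=P[m]; print("stem",m.sum(),st[:,2].mean(),rr[m].max(),"ang",np.median(an[m]),an[m].mean())
# stem tip pixel
tip=onz(C,[215+117/5,100+82/5],.0095)[0]; print("tip",tip,np.linalg.norm(tip[:2]-cc),np.degrees(np.arctan2(*(cc-tip[:2])[::-1])))
# dial white circle in image by centre pixel
print("dial px ctr",onz(C,[215+320/5,100+327/5],.019)[0])
go(*cc,.1,180-23-90 if 0 else 157-0)
E
```

```text
n 2228 [0.59828535 0.09230583] 0.0192213424066017
-23 510.9 65.2
-8 577.0 63.7
7 605.4 62.4
22 589.9 62.2
37 533.4 59.7
52 440.7 56.3
67 318.0 55.3
82 173.9 56.5
97 17.7 61.8
112 -139.7 63.2
127 -285.5 64.8
142 -411.2 65.1
595.8800659179688 92.73907470703125 34.13359451293945
stem 155 0.011118534321950138 0.06358540683029562 ang -26.331048479265277 -26.313111878454677
tip [0.54109166 0.12080873 0.0095    ] 0.06156033851884156 -27.127352376557802
dial px ctr [0.59903475 0.09060884 0.019     ]
dx 0.0005 dy 0.0174 dz 0.1108 roll -45.0 | rows 4.2
```

```bash
python3 -c "
from h import *
go(.599,.0907,.11,153)"
```

```text
dx -0.0026 dy 0.0195 dz 0.1008 roll -41.0 | rows 3.8
```

Emit:
{"api": "step_arm", "payload": {"commands": [{"fingers": -0.4,"dx": -0.003,"dy": 0.019,"dz": 0.1,"roll": -41},{"fingers": -0.4,"dx": -0.003,"dy": 0.019,"dz": 0.1,"roll": -41},{"fingers": -0.4,"dx": -0.003,"dy": 0.019,"dz": 0.1,"roll": -41},{"fingers": -0.4,"dx": -0.003,"dy": 0.019,"dz": 0.1,"roll": -41},{"fingers": -0.4,"dx": -0.003,"dy": 0.019,"dz": 0.1,"roll": -41},{"fingers": -0.4,"dx": -0.003,"dy": 0.019,"dz": 0.1,"roll": -41}]}}

```text
time: 2.78
tool_pos: [0.5994, 0.0899, 0.1117]
tcp_rot: [0.739, 3.053, 0.0]
wrist_force: [0.2, -0.4, -0.5]
width: 0.702
grip_force: 0.0
```

```bash
cat >> h.py <<'E'
def tips(C,d):
    s=read_state();Rt=R.from_rotvec(s["tcp_rot"]).as_matrix()
    v,u=np.mgrid[150:384,60:460]; P=ondepth(C,np.c_[u.ravel(),v.ravel()],d); q=(P-s["tool_pos"])@Rt
    q=q[(q[:,2]<.003)&(abs(q[:,0])<.012)&(q[:,2]>-.03)&(abs(q[:,1])<.06)]
    for n,k in(("L",q[:,1]<0),("R",q[:,1]>0)):
        w=q[k]; print(n,"tip z",np.percentile(w[:,2],[98,99.5]).round(4),"inner y",w[np.argmin(abs(w[:,1])),1].round(4))
    print("width",s["width"])
E
python3 -c "
from h import *
C,p,d=snap('w2'); tips(C,d); go(.599,.0907,.008,153)"
```

```text
[0.59943637 0.0898914  0.11171227] 152.79330200227102
L tip z [-0.0066 -0.0056] inner y -0.0289
R tip z [-0.007  -0.0055] inner y 0.0298
width 0.7009339537968217
dx 0.0007 dy 0.0003 dz 0.1037 roll -0.2 | rows 1.7
```

View pics/w2.png

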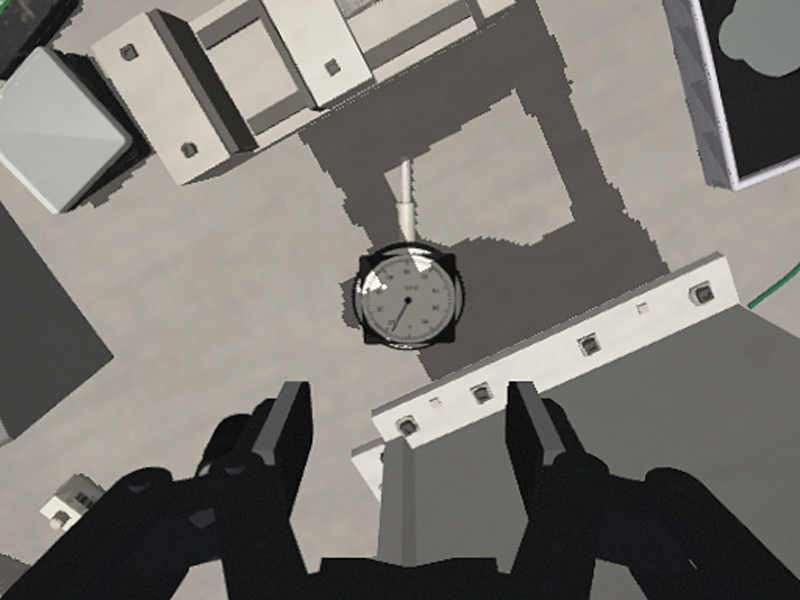

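The gauge is centred between the fingers at (408,298), with its stem straight up the image at (405,160), so it is well aligned.

```bash
python3 -c "
from h import *
C,p,d=load('w2')
c=onz(C,np.array([408,297])*.64,.019)[0];t=onz(C,np.array([405.5,160])*.64,.0095)[0]
D=c-t; print(c,t,np.hypot(*D[:2]),np.degrees(np.arctan2(D[1],D[0])))
go(c[0],c[1],.0075,153)"
```

```text
[0.59773248 0.0915531  0.019     ] [0.54019941 0.11981833 0.0095    ] 0.0641013113919285 -26.16427272229884
dx 0.0022 dy 0.0005 dz 0.1042 roll -0.2 | rows 1.7
```

Emit:
{"api": "step_arm", "payload": {"commands": [{"fingers": -0.6,"dx": 0.002,"dy": 0.0005,"dz": 0.05},{"fingers": -0.6,"dx": 0.002,"dy": 0.0005,"dz": 0.085},{"fingers": -0.6,"dx": 0.002,"dy": 0.0005,"dz": 0.104},{"fingers": -0.6,"dx": 0.002,"dy": 0.0005,"dz": 0.104},{"fingers": 0.2,"dx": 0.002,"dy": 0.0005,"dz": 0.104},{"fingers": 0.2,"dx": 0.002,"dy": 0.0005,"dz": 0.104},{"fingers": 0.2,"dx": 0.002,"dy": 0.0005,"dz": 0.104},{"fingers": 0.2,"dx": 0.002,"dy": 0.0005,"dz": 0.104}], "squeeze": 40}}

```text
invalid input
```

```bash
python3 -c "
from h import *
s=read_state(); print(s['width']*85,s['grip_force'],s['tool_pos']); go(.55,.30,.19,175)"
```

```text
59.57938607272984 0.0 [0.59943309 0.09014131 0.11169   ]
dx 0.1397 dy 0.1642 dz -0.0783 roll -22.2 | rows 3.7
```

Emit:
{"api": "step_arm", "payload": {"commands": [{"fingers": -0.6,"dx": 0.002,"dy": 0.0,"dz": 0.05,"roll": 0},{"fingers": -0.6,"dx": 0.002,"dy": 0.0,"dz": 0.085,"roll": 0},{"fingers": -0.6,"dx": 0.002,"dy": 0.0,"dz": 0.104,"roll": 0},{"fingers": -0.6,"dx": 0.002,"dy": 0.0,"dz": 0.104,"roll": 0},{"fingers": 0.2,"dx": 0.002,"dy": 0.0,"dz": 0.104,"roll": 0},{"fingers": 0.2,"dx": 0.002,"dy": 0.0,"dz": 0.104,"roll": 0},{"fingers": 0.2,"dx": 0.002,"dy": 0.0,"dz": 0.104,"roll": 0},{"fingers": 0.2,"dx": 0.002,"dy": 0.0,"dz": 0.104,"roll": 0}], "squeeze": 40}}

```text
time: 3.82
tool_pos: [0.5995, 0.092, 0.0093]
tcp_rot: [0.732, 3.051, 0.002]
wrist_force: [0.8, -0.5, 6.0]
width: 0.582
grip_force: 42.5
```

```bash
python3 -c "
from h import *
s=read_state(); print(s['width']*85,s['grip_force'],s['tool_pos']);go(s['tool_pos'][0],s['tool_pos'][1],.22,153); go(.55,.28,.22,175)"
```

```text
49.46738477468943 42.459410765441135 [0.59953022 0.09203288 0.00931974]
dx -0.0007 dy 0.0004 dz -0.2107 roll 0.0 | rows 3.4
dx 0.1287 dy 0.1455 dz -0.2108 roll -22.0 | rows 4.6
```

```bash
python3 -c "
from h import *
go(.56,.33,.22,175)"
```

```text
dx 0.1425 dy 0.1946 dz -0.2108 roll -22.0 | rows 5.1
```

Emit:
{"api": "step_arm", "payload": {"commands": [{"fingers": 0.2,"dx": 0,"dy": 0,"dz": -0.05,"roll": 0},{"fingers": 0.2,"dx": 0,"dy": 0,"dz": -0.1,"roll": 0},{"fingers": 0.2,"dx": 0.0,"dy": 0.0,"dz": -0.15,"roll": 0},{"fingers": 0.2,"dx": 0.0,"dy": 0.0,"dz": -0.21,"roll": 0},{"fingers": 0.2,"dx": 0.142,"dy": 0.195,"dz": -0.21,"roll": -22},{"fingers": 0.2,"dx": 0.142,"dy": 0.195,"dz": -0.21,"roll": -22},{"fingers": 0.2,"dx": 0.142,"dy": 0.195,"dz": -0.21,"roll": -22},{"fingers": 0.2,"dx": 0.142,"dy": 0.195,"dz": -0.21,"roll": -22}]}}

```text
time: 4.82
tool_pos: [0.5583, 0.332, 0.2168]
tcp_rot: [-0.136, -3.138, 0.0]
wrist_force: [0.6, 0.2, -2.8]
width: 0.579
grip_force: 42.9
```

```bash
python3 -c "
from h import *
C,p,d=snap('w3');s=read_state();print(s['width'],s['q'])"
```

```text
[0.55834004 0.33199094 0.21681717] 175.05484698586008
0.5852025936439291 [ 0.50514716  0.22824238  1.67482393  0.00647938  1.23696939 -0.98411102]
```

View pics/w3.png

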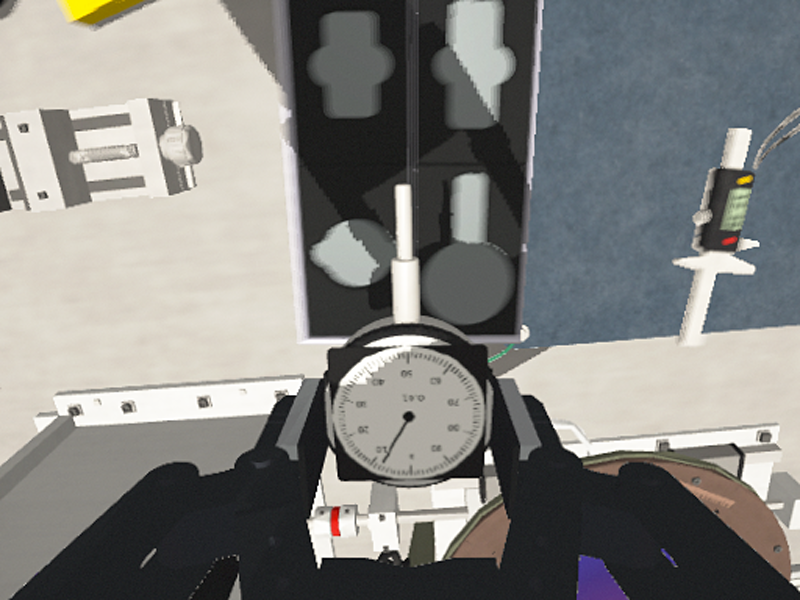

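The gauge is held level, dial at (408,415) and stem tip at (402,186). The keyhole round is at (468,285), the magnifier pocket at (352,252), the block pocket at (351,65) and the valve pocket at (473,65).

```bash
python3 - <<'E'
from h import *
C,p,d=load('w3')
g=cv2.cvtColor(p,cv2.COLOR_BGR2GRAY)
s=.64
for n,(x0,y0,x1,y1) in dict(key=(418,165,520,330),loupe=(305,215,397,292),block=(300,5,400,125),valve=(425,0,522,135)).items():
    a=[int(t*s) for t in(x0,y0,x1,y1)]; w=g[a[1]:a[3],a[0]:a[2]]
    m=cv2.morphologyEx((w>62).astype(np.uint8),cv2.MORPH_OPEN,np.ones((3,3)))
    cs,_=cv2.findContours(m,cv2.RETR_EXTERNAL,cv2.CHAIN_APPROX_NONE); c=max(cs,key=cv2.contourArea).reshape(-1,2)+a[:2]
    full=np.zeros_like(g); cv2.drawContours(full,[c.reshape(-1,1,2)],-1,1,-1); v,u=np.nonzero(full)
    zf=np.median(ondepth(C,np.c_[u,v],d)[:,2])
    q=onz(C,c,zf)[:,:2]*1000
    print(n,len(u),"floor z",zf.round(4),"rect",[np.round(t,1) for t in cv2.minAreaRect(q.astype(np.float32))],"cen",onz(C,np.c_[u,v],zf).mean(0)[:2].round(4))
    if n=="key":
        r=q[q[:,0]>np.median(q[:,0])] 
        # circle fit on round part x > max-50
        r=q[q[:,0]>q[:,0].max()-45]; A=np.c_[2*r,np.ones(len(r))]; o=np.linalg.lstsq(A,(r**2).sum(1),rcond=None)[0]; print("circ",o[:2],np.sqrt(o[2]+o[0]**2+o[1]**2))
        st=q[(q[:,0]<q[:,0].max()-70)]; print("slot",st.min(0),st.max(0),"mid y",(st.min(0)+st.max(0))[1]/2)
# foam & rim heights, tray edges
for n,(u,v) in dict(foam=(415,140),foam2=(330,180),foam3=(500,150),rimL=(293,180),rimR=(532,150),rimB=(400,341)).items():
    k=np.array([[u*s+i,v*s+j] for i in(-2,-1,0,1,2) for j in(-2,-1,0,1,2)]); P=ondepth(C,k,d); print(n,np.median(P,0).round(4),P[:,2].max().round(4))
st=read_state();Rt=R.from_rotvec(st["tcp_rot"]).as_matrix()
P=ondepth(C,np.array([[408*s,400*s],[402*s,190*s],[402*s,230*s]]),d); print("gauge in tool",((P-st["tool_pos"])@Rt).round(4))
E
```

```text
key 3709 floor z 0.011 rect [array([565.9, 372. ]), array([ 67.1, 112.3]), np.float64(85.4)] cen [0.5727 0.3718]
circ [589.85640258 368.48020536] 32.363777542050855
slot [510.06659647 362.62414989] [551.22503787 389.7833924 ] mid y 376.2037711451683
loupe 1831 floor z 0.0109 rect [array([559.1, 294.2]), array([62., 48.]), np.float64(80.6)] cen [0.5591 0.2958]
block 2608 floor z 0.0112 rect [array([437.2, 306.2]), array([51.4, 61.6]), np.float64(84.8)] cen [0.4367 0.3064]
valve 3162 floor z 0.0113 rect [array([444.2, 384.4]), array([50.5, 74.5]), np.float64(85.5)] cen [0.4424 0.3842]
foam [0.4863 0.3432 0.0205] 0.022
foam2 [0.5066 0.2858 0.0197] 0.0207
foam3 [0.4971 0.3972 0.02  ] 0.0211
rimL [0.5044 0.2615 0.0195] 0.0238
rimR [0.4986 0.4166 0.0244] 0.0263
rimB [0.5346 0.3323 0.2265] 0.2276
gauge in tool [[ 0.0028 -0.0061 -0.0103]
 [ 0.0628 -0.0076 -0.0028]
 [ 0.0516 -0.0077 -0.0018]]
```

```bash
cat >> h.py <<'E'
MT=np.array([[0,.947043,.321106],[1,0,0],[0,.321106,-.947043]]); OT=np.array([.0834264,0,-.1425676])  # cam->tool
def ontool(C,uv,zt):
    K,k,_=C; M=np.eye(4); M[:3,:3]=MT.T; M[:3,3]=-MT.T@OT
    return onz((K,k,M),uv,zt)
E
python3 - <<'E'
from h import *
C,p,d=load('w3'); s=.64
a=ontool(C,np.array([[408,414],[332,414],[487,414],[408,348],[408,482]])*s,-.0097); b=ontool(C,np.array([402.5,186])*s,0)
print(a.round(4),b.round(4))
T=C[2];Rt=T[:3,:3].T@MT.T; o=-T[:3,:3].T@T[:3,3]-Rt@OT; print("tool at pic",o,np.degrees(np.arctan2(Rt[1,0],Rt[0,0])))
st=read_state();print(st['tool_pos'],yaw(st))
go(.588,.370,.07,173.7)
E
```

```text
[[ 0.0012 -0.     -0.0097]
 [ 0.0012 -0.0227 -0.0097]
 [ 0.0012  0.0236 -0.0097]
 [ 0.0228 -0.     -0.0097]
 [-0.0235 -0.     -0.0097]] [[ 0.0671 -0.0015  0.    ]]
tool at pic [0.55982635 0.33236903 0.21668897] 175.05788231271205
[0.55675774 0.33877571 0.21681649] 175.20719805246534
dx -0.0288 dy 0.0329 dz 0.1470 roll 1.5 | rows 2.5
```

Emit:
{"api": "step_arm", "payload": {"commands": [{"fingers": 0.2,"dx": -0.029,"dy": 0.033,"dz": 0.05,"roll": 1.5},{"fingers": 0.2,"dx": -0.029,"dy": 0.033,"dz": 0.1,"roll": 1.5},{"fingers": 0.2,"dx": -0.029,"dy": 0.033,"dz": 0.147,"roll": 1.5},{"fingers": 0.2,"dx": -0.029,"dy": 0.033,"dz": 0.147,"roll": 1.5},{"fingers": 0.2,"dx": -0.029,"dy": 0.033,"dz": 0.147,"roll": 1.5},{"fingers": 0.2,"dx": -0.029,"dy": 0.033,"dz": 0.147,"roll": 1.5}]}}

```text
time: 5.62
tool_pos: [0.5936, 0.3615, 0.074]
tcp_rot: [0.178, 3.132, 0.005]
wrist_force: [1.0, -0.1, -1.5]
width: 0.581
grip_force: 42.9
```

```bash
python3 - <<'E'
from h import *
C,p,d=snap('w4')
T=C[2];Rt=T[:3,:3].T@MT.T; o=-T[:3,:3].T@T[:3,3]-Rt@OT; print("tool at pic",o)
s=read_state(); print(s['tool_pos'],s['joint_vel'].round(3),s['q'])
go(.588,.370,.02,173.7)
E
```

```text
[0.59356569 0.36149896 0.07403509] 173.50763221818147
tool at pic [0.5950425  0.36185297 0.07390875]
[0.59341228 0.36143905 0.07392809] [-0.001  0.003  0.009 -0.001 -0.    -0.001] [ 5.11200295e-01  4.23337592e-01  1.69712808e+00  6.81630816e-05
  1.01544481e+00 -9.46335576e-01]
dx 0.0066 dy 0.0077 dz 0.0539 roll -0.2 | rows 0.9
```

View pics/w4.png

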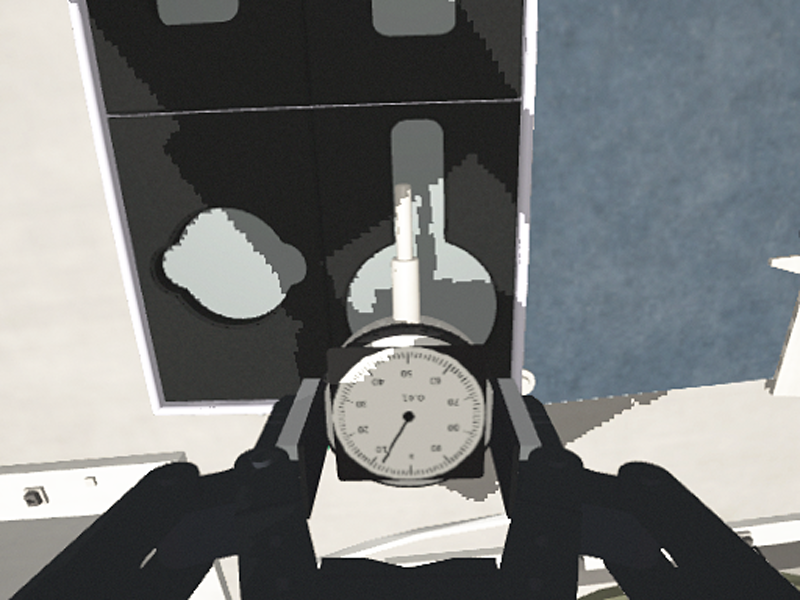

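The keyhole is seen close up: slot edges at x=391–443 with its end at y=120, and the round part spans x=346–497. The gauge needs to shift slightly right and up in the image.

```bash
python3 - <<'E'
from h import *
C,p,d=load('w4'); s=.64
f=lambda u,v,z=.011: onz(C,np.array([u,v])*s,z)[0]
sl=(f(391,190)+f(443,190))/2; sl2=(f(392,140)+f(443,140))/2; rd=(f(346,300)+f(497,300))/2; end=f(417,120)
print("slot",sl,sl2,"w",np.linalg.norm(f(391,190)-f(443,190)),"round",rd,np.linalg.norm(f(346,300)-f(497,300)),"end",end)
ax=np.array([np.cos(np.radians(-4.9)),np.sin(np.radians(-4.9))])
print("mid from end",end[:2]+.0545*ax,"centre",end[:2]+.077*ax)
# line angle slot->round lateral
D=rd-sl2; print("angle",np.degrees(np.arctan2(D[1],D[0])))
# insert divider line & rim edges angle
for a,b,z in [((110,115),(520,100),.02),((535,30),(517,370),.022),((75,30),(155,405),.022)]:
    A,B=f(*a,z),f(*b,z); print(A,B,np.degrees(np.arctan2(*(B-A)[:2][::-1])))
go(end[0]+.077*ax[0],end[1]+.077*ax[1],.03,173.7)
E
```

```text
slot [0.5376478  0.37220426 0.011     ] [0.51863775 0.37445814 0.011     ] w 0.02065790245198969 round [0.58390565 0.36916636 0.011     ] 0.06436672852305801 end [0.5112908  0.37505799 0.011     ]
mid from end [0.56559162 0.37040277] centre [0.58800938 0.36848088]
angle -4.6352770535831525
[0.49567402 0.26264443 0.02      ] [0.5084847  0.41270951 0.02      ] 85.12063398864896
[0.4860281  0.41868312 0.022     ] [0.61599266 0.40623342 0.022     ] -5.471840566311319
[0.4662745  0.25899939 0.022     ] [0.61530901 0.24783365 0.022     ] -4.284623015066519
dx 0.0064 dy 0.0062 dz 0.0439 roll -0.2 | rows 0.7
```

Emit:
{"api": "step_arm", "payload": {"commands": [{"fingers": 0.2,"dx": 0.0068,"dy": 0.0063,"dz": 0.02,"roll": -0.5},{"fingers": 0.2,"dx": 0.0068,"dy": 0.0063,"dz": 0.038,"roll": -0.5},{"fingers": 0.2,"dx": 0.0068,"dy": 0.0063,"dz": 0.038,"roll": -0.5},{"fingers": 0.2,"dx": 0.0068,"dy": 0.0063,"dz": 0.038,"roll": -0.5}]}}

```text
time: 6.18
tool_pos: [0.5849, 0.3672, 0.0315]
tcp_rot: [-0.164, -3.136, 0.001]
wrist_force: [0.8, -0.5, -1.4]
width: 0.581
grip_force: 42.9
```

```bash
python3 - <<'E'
from h import *
C,p,d=snap('w5'); go(.588,.3687,.0205,173.7); print(read_state()['wrist_force'])
E
```

```text
[0.58487872 0.36721863 0.03146401] 174.02640743194323
dx -0.0024 dy 0.0015 dz 0.0117 roll 0.3 | rows 0.2
[-0.77983859  0.3923038  -1.16376704]
```

View pics/w5.png

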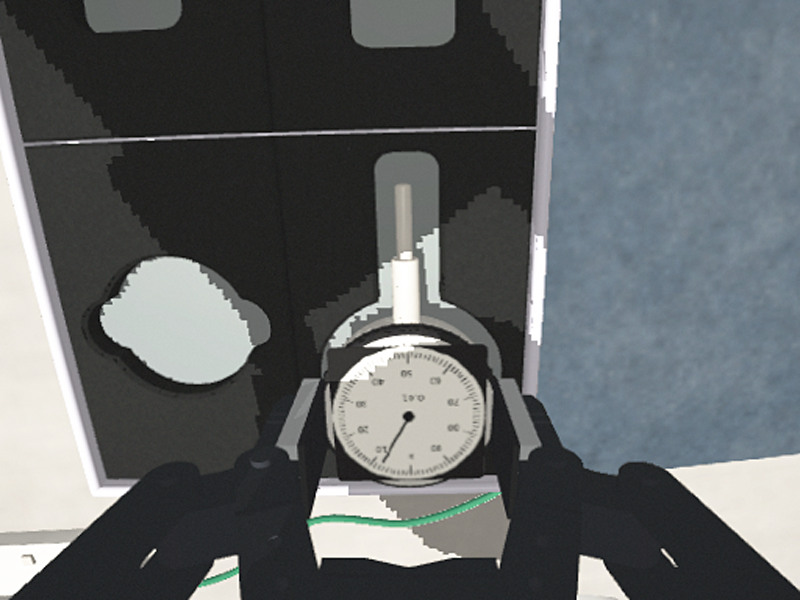

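```bash
python3 - <<'E'
from h import *
C,p,d=load('w5'); s=.64
T=C[2];Rt=T[:3,:3].T@MT.T; o=-T[:3,:3].T@T[:3,3]-Rt@OT; print("tool at pic",o)
f=lambda u,v,z=.011: (onz(C,np.array([u,v])*s,z)[0]-o)@Rt
print("end",f(407,152),"slot",f(375,200),f(440,200),f(378,290),f(438,290), "round edges top",f(325,345,.02),f(500,345,.02),f(322,365),f(500,365))
E
```

```text
tool at pic [0.58636081 0.36759177 0.03134445]
end [ 0.07516683 -0.00031986  0.02053436] slot [ 0.0604052  -0.01048514  0.02050147] [0.06040605 0.01014426 0.02049262] [ 0.03038955 -0.01007862  0.02042554] [0.03039236 0.01005396 0.02041691] round edges top [ 0.01427904 -0.02735597  0.01139227] [0.01428497 0.0303017  0.01136754] [ 0.00251983 -0.03043121  0.02036394] [0.00252785 0.03252943 0.02033693]
```

Emit:
{"api": "step_arm", "payload": {"commands": [{"fingers": 0.2,"dx": -0.0018,"dy": 0.0005,"dz": 0.003,"roll": 0},{"fingers": 0.2,"dx": -0.0018,"dy": 0.0005,"dz": 0.006,"roll": 0},{"fingers": 0.2,"dx": -0.0018,"dy": 0.0005,"dz": 0.009,"roll": 0},{"fingers": 0.2,"dx": -0.0018,"dy": 0.0005,"dz": 0.0105,"roll": 0},{"fingers": 0.2,"dx": -0.0018,"dy": 0.0005,"dz": 0.0105,"roll": 0}]}}

```text
time: 6.85
tool_pos: [0.5869, 0.3676, 0.0215]
tcp_rot: [-0.164, -3.137, 0.0]
wrist_force: [0.2, 0.4, -2.5]
width: 0.584
grip_force: 42.9
```

Emit:
{"api": "step_arm", "payload": {"commands": [{"fingers": 0.2,"dx": 0,"dy": 0,"dz": 0.0007,"roll": 0},{"fingers": 0.2,"dx": 0,"dy": 0,"dz": 0.0013,"roll": 0},{"fingers": 0.2,"dx": 0,"dy": 0,"dz": 0.0013,"roll": 0}]}}

```text
time: 7.22
tool_pos: [0.5871, 0.3677, 0.0205]
tcp_rot: [-0.164, -3.137, 0.0]
wrist_force: [0.3, -0.1, -2.1]
width: 0.579
grip_force: 42.9
```

Emit:
{"api": "step_arm", "payload": {"commands": [{"fingers": 0.2,"dx": 0,"dy": 0,"dz": 0.0007,"roll": 0},{"fingers": 0.2,"dx": 0,"dy": 0,"dz": 0.0014,"roll": 0},{"fingers": 0.2,"dx": 0,"dy": 0,"dz": 0.0014,"roll": 0}]}}

```text
time: 7.6
tool_pos: [0.5871, 0.3678, 0.0204]
tcp_rot: [0.164, 3.137, -0.0]
wrist_force: [-2.0, -2.2, 5.3]
width: 0.584
grip_force: 43.6
```

Emit:
{"api": "step_arm", "payload": {"commands": [{"fingers": -0.35,"dx": 0,"dy": 0,"dz": 0,"roll": 0},{"fingers": -0.35,"dx": 0,"dy": 0,"dz": 0,"roll": 0},{"fingers": -0.35,"dx": 0,"dy": 0,"dz": 0,"roll": 0},{"fingers": -0.45,"dx": 0,"dy": 0,"dz": -0.01,"roll": 0},{"fingers": -0.6,"dx": 0,"dy": 0,"dz": -0.05,"roll": 0},{"fingers": -0.8,"dx": 0,"dy": 0,"dz": -0.11,"roll": 0},{"fingers": -0.8,"dx": 0.04,"dy": 0,"dz": -0.16,"roll": 0},{"fingers": -0.8,"dx": 0.04,"dy": 0,"dz": -0.16,"roll": 0}]}}

```text
time: 8.6
tool_pos: [0.5487, 0.3743, 0.1864]
tcp_rot: [0.161, 3.129, 0.01]
wrist_force: [0.5, -0.5, 0.6]
width: 0.904
grip_force: 0.0
```

```bash
python3 - <<'E'
from h import *
C,p,d=snap('w6'); print(read_state()['wrist_force'])
f=np.load("top0.npz")
cv2.imwrite("pics/obj.png",np.hstack([cv2.resize(f["p"][150:182,300:380],(800,320),interpolation=cv2.INTER_CUBIC)]))
E
```

```text
[0.54873732 0.37431907 0.1863896 ] 174.0966954943948
[-0.004903   -0.65558181 -0.31858498]
```

View pics/w6.png

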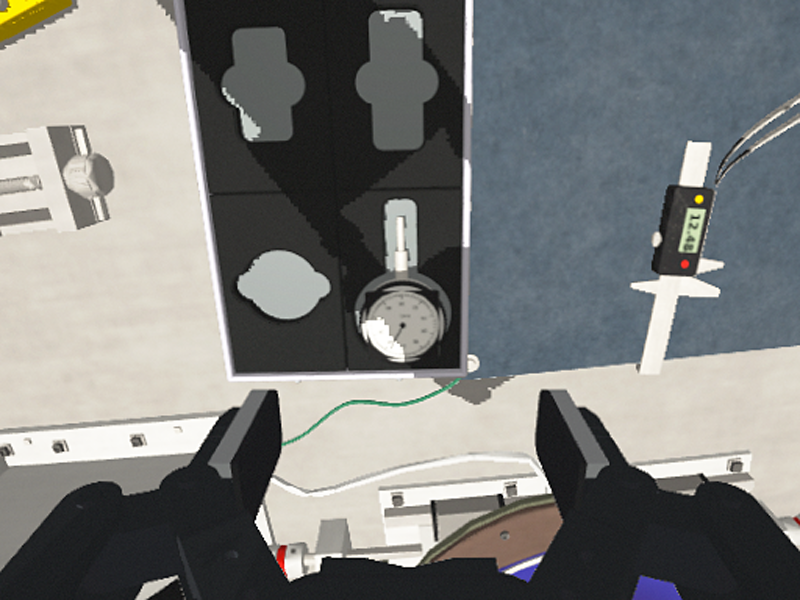

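The gauge lies in the keyhole with its dial at (402,325) and its stem in the slot. The other pockets are all visible: block (264,85), valve (396,82) and magnifier (283,285).

```bash
python3 - <<'E'
from h import *
C,p,d=load('w6'); s=.64
v,u=np.mgrid[0:384,0:512]; P=ondepth(C,np.c_[u.ravel(),v.ravel()],d).reshape(384,512,3); Z=P[...,2]
for n,(x0,y0,x1,y1) in dict(loupe=(225,235,340,335),block=(212,15,312,155),valve=(345,0,450,165),gauge=(350,280,455,362)).items():
    a=[int(t*s) for t in(x0,y0,x1,y1)]; w=Z[a[1]:a[3],a[0]:a[2]]
    if n=="gauge": print("gauge top",np.percentile(w,[50,75,90]).round(4)); continue
    zf=np.median(w[(w<.0155)&(w>.005)])
    m=((w<.0158)&(w>.004)).astype(np.uint8); m=cv2.morphologyEx(m,cv2.MORPH_OPEN,np.ones((5,5)))
    cs,_=cv2.findContours(m,cv2.RETR_EXTERNAL,cv2.CHAIN_APPROX_NONE); c=max(cs,key=cv2.contourArea).reshape(-1,2)+a[:2]
    q=onz(C,c,zf)[:,:2]*1000; full=np.zeros((384,512),np.uint8); cv2.drawContours(full,[c.reshape(-1,1,2)],-1,1,-1); vv,uu=np.nonzero(full)
    print(n,zf.round(4),[np.round(t,1) for t in cv2.minAreaRect(q.astype(np.float32))],onz(C,np.c_[uu,vv],zf).mean(0)[:2].round(4))
T=C[2];Rt=T[:3,:3].T@MT.T; o=-T[:3,:3].T@T[:3,3]-Rt@OT; print("tool at pic",o, read_state()['tool_pos'])
go(.60,-.19,.22,90)
E
```

```text
loupe 0.0109 [array([560.5, 291.7]), array([50. , 50.6]), np.float64(39.2)] [0.56  0.292]
block 0.011 [array([437.4, 302. ]), array([48.9, 63.1]), np.float64(83.6)] [0.4368 0.302 ]
valve 0.011 [array([444.2, 380. ]), array([46.2, 77.2]), np.float64(84.1)] [0.4433 0.3804]
gauge top [0.0297 0.0305 0.031 ]
tool at pic [0.55022254 0.37469257 0.18628232] [0.54821065 0.37326661 0.18337799]
dx -0.1098 dy -0.5548 dz -0.0384 roll 84.1 | rows 9.1
```

```bash
python3 -c "
from h import *
go(.48,-.0,.2,94); d=read_state();print(d['q'])"
```

```text
dx 0.0293 dy -0.3782 dz -0.0184 roll 80.1 | rows 7.5
[ 5.60217799e-01  2.69438289e-01  1.68696529e+00  1.79371276e-05
  1.17838141e+00 -9.07344404e-01]
```

Emit:
{"api": "step_arm", "payload": {"commands": [{"fingers": -0.8,"dx": 0.03,"dy": -0.378,"dz": -0.015,"roll": 80},{"fingers": -0.8,"dx": 0.03,"dy": -0.378,"dz": -0.015,"roll": 80},{"fingers": -0.8,"dx": 0.03,"dy": -0.378,"dz": -0.015,"roll": 80},{"fingers": -0.8,"dx": 0.03,"dy": -0.378,"dz": -0.015,"roll": 80},{"fingers": -0.8,"dx": 0.03,"dy": -0.378,"dz": -0.015,"roll": 80},{"fingers": -0.8,"dx": 0.03,"dy": -0.378,"dz": -0.015,"roll": 80},{"fingers": -0.8,"dx": 0.03,"dy": -0.378,"dz": -0.015,"roll": 80},{"fingers": -0.8,"dx": 0.03,"dy": -0.378,"dz": -0.015,"roll": 80}]}}

```text
time: 9.65
tool_pos: [0.4771, -0.0027, 0.1924]
tcp_rot: [-2.149, -2.289, 0.003]
wrist_force: [0.6, -0.2, 0.1]
width: 0.896
grip_force: 0.0
```

```bash
python3 -c "
from h import *
go(.625,-.26,.15,35); d=read_state();print(d['q'])"
```

```text
dx -0.2661 dy 0.1314 dz 0.0421 roll 58.6 | rows 5.5
[-5.77268956e-02 -8.50961348e-02  2.05596730e+00 -2.88772754e-04
  1.17345327e+00 -1.20962265e-01]
```

Emit:
{"api": "step_arm", "payload": {"commands": [{"fingers": -0.8,"dx": -0.266,"dy": 0.131,"dz": 0.042,"roll": 58.5},{"fingers": -0.8,"dx": -0.266,"dy": 0.131,"dz": 0.042,"roll": 58.5},{"fingers": -0.8,"dx": -0.266,"dy": 0.131,"dz": 0.042,"roll": 58.5},{"fingers": -0.8,"dx": -0.266,"dy": 0.131,"dz": 0.042,"roll": 58.5},{"fingers": -0.8,"dx": -0.266,"dy": 0.131,"dz": 0.042,"roll": 58.5},{"fingers": -0.8,"dx": -0.266,"dy": 0.131,"dz": 0.042,"roll": 58.5},{"fingers": -0.8,"dx": -0.266,"dy": 0.131,"dz": 0.042,"roll": 58.5},{"fingers": -0.8,"dx": -0.266,"dy": 0.131,"dz": 0.042,"roll": 58.5}]}}

```text
time: 10.65
tool_pos: [0.6267, -0.2567, 0.1509]
tcp_rot: [-2.99, -0.96, 0.002]
wrist_force: [-0.3, -0.3, 0.4]
width: 0.901
grip_force: 0.0
```

```bash
cat >> h.py <<'E'
def blob(C,d,z0,z1,c,r,zt,roi=None):
    "points of height z0..z1 within r of c (world xy): min-area rect of their outline cast on plane zt"
    v,u=np.mgrid[0:384,0:512]; P=ondepth(C,np.c_[u.ravel(),v.ravel()],d)
    m=((P[:,2]>z0)&(P[:,2]<z1)&(np.linalg.norm(P[:,:2]-c,axis=1)<r)&(d.ravel()>.05)).reshape(384,512).astype(np.uint8)
    m=cv2.morphologyEx(m,cv2.MORPH_OPEN,np.ones((3,3)))
    cs,_=cv2.findContours(m,cv2.RETR_EXTERNAL,cv2.CHAIN_APPROX_NONE)
    if not cs: print("none"); return
    k=max(cs,key=cv2.contourArea).reshape(-1,2); q=onz(C,k,zt)[:,:2]*1000
    (cx,cy),(w,h),a=cv2.minAreaRect(q.astype(np.float32))
    if w<h: a+=90
    M=m.ravel()>0; print("rect ctr %.1f %.1f size %.1f %.1f long-axis %.1f"%(cx,cy,max(w,h),min(w,h),a),"n",M.sum(),"z",np.median(P[M,2]).round(4),"px",k.mean(0).round())
    return cx/1000,cy/1000,a
def tw(C):
    T=C[2];Rt=T[:3,:3].T@MT.T; return -T[:3,:3].T@T[:3,3]-Rt@OT
E
python3 -c "
from h import *
C,p,d=snap('w7'); print(tw(C)); b=blob(C,d,.015,.032,[.64,-.25],.05,.025); go(b[0],b[1],.04,b[2]); print(read_state()['tool_pos'])"
```

```text
[ 0.6267291  -0.25667921  0.15091037] 35.61311295392937
[ 0.62672712 -0.25670035  0.15086373]
rect ctr 641.5 -249.9 size 51.3 20.0 long-axis 33.9 n 1331 z 0.0248 px [265. 162.]
dx 0.0158 dy 0.0032 dz 0.1114 roll 1.7 | rows 1.8
[ 0.62692511 -0.25653827  0.15142337]
```

View pics/w7.png

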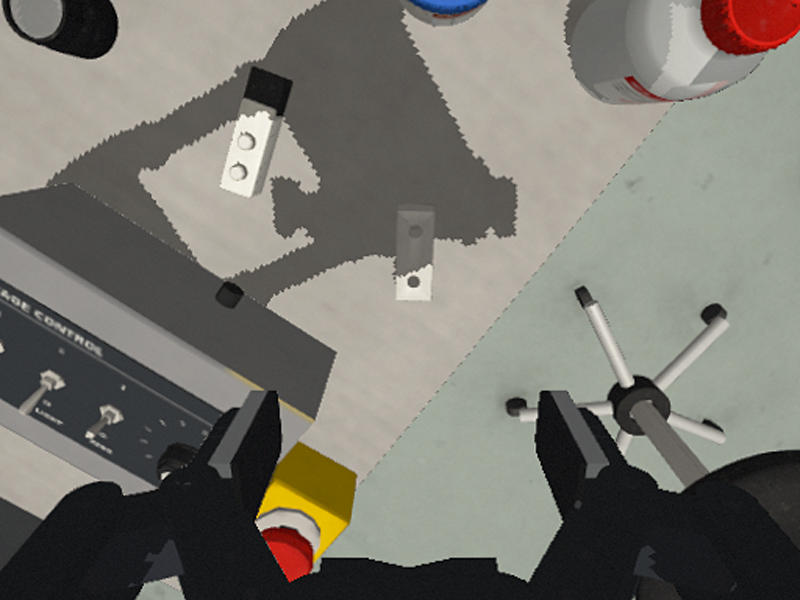

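The block is at (415,253), axis-aligned with the view; its measured size of 51x20 mm matches. The valve is at (255,133), black end up.

```bash
python3 -c "
from h import *
C,p,d=load('w7'); blob(C,d,.012,.0262,[.643,-.145],.045,.022); blob(C,d,.012,.035,[.643,-.145],.045,.022)
go(.6415,-.2499,.0115,33.9)"
```

```text
rect ctr 644.1 -146.0 size 64.2 20.1 long-axis 14.7 n 1834 z 0.0214 px [162.  84.]
rect ctr 644.1 -146.0 size 64.2 20.1 long-axis 14.7 n 2007 z 0.0215 px [162.  84.]
dx 0.0158 dy 0.0032 dz 0.1399 roll 1.7 | rows 2.3
```

Emit:
{"api": "step_arm", "payload": {"commands": [{"fingers": -0.2,"dx": 0.016,"dy": 0.003,"dz": 0.05,"roll": 1.7},{"fingers": -0.2,"dx": 0.016,"dy": 0.003,"dz": 0.09,"roll": 1.7},{"fingers": -0.2,"dx": 0.016,"dy": 0.003,"dz": 0.1,"roll": 1.7},{"fingers": -0.2,"dx": 0.016,"dy": 0.003,"dz": 0.1,"roll": 1.7},{"fingers": -0.2,"dx": 0.016,"dy": 0.003,"dz": 0.1,"roll": 1.7}]}}

```text
time: 11.32
tool_pos: [0.6438, -0.2509, 0.0547]
tcp_rot: [3.003, 0.914, 0.005]
wrist_force: [0.5, -0.5, 0.0]
width: 0.602
grip_force: 0.0
```

```bash
python3 -c "
from h import *
C,p,d=snap('w8'); b=blob(C,d,.015,.032,[.6415,-.25],.045,.025); go(b[0],b[1],.0115,b[2])"
```

```text
[ 0.64382251 -0.25087574  0.05469409] 33.83916859320983
rect ctr 642.4 -249.3 size 52.6 20.0 long-axis 33.8 n 2756 z 0.0249 px [258. 229.]
dx -0.0004 dy -0.0024 dz 0.0433 roll 0.0 | rows 0.7
```

Emit:
{"api": "step_arm", "payload": {"commands": [{"fingers": -0.2,"dx": -0.0005,"dy": -0.0022,"dz": 0.03,"roll": 0},{"fingers": -0.2,"dx": -0.0005,"dy": -0.0022,"dz": 0.0405,"roll": 0},{"fingers": -0.2,"dx": -0.0005,"dy": -0.0022,"dz": 0.0405,"roll": 0},{"fingers": 0.8,"dx": -0.0005,"dy": -0.0022,"dz": 0.0405,"roll": 0},{"fingers": 0.8,"dx": -0.0005,"dy": -0.0022,"dz": 0.0405,"roll": 0},{"fingers": 0.8,"dx": -0.0005,"dy": -0.0022,"dz": 0.0405,"roll": 0},{"fingers": 0.8,"dx": -0.0005,"dy": -0.0022,"dz": 0.0405,"roll": 0},{"fingers": 0.8,"dx": -0.0005,"dy": -0.0022,"dz": 0.0405,"roll": 0}], "squeeze": 60}}

```text
time: 12.38
tool_pos: [0.6418, -0.2492, 0.0132]
tcp_rot: [3.004, 0.913, 0.003]
wrist_force: [0.2, -0.6, 5.7]
width: 0.212
grip_force: 61.5
```

```bash
python3 -c "
from h import *
s=read_state(); go(.50,-.05,.18,20);go(.437,.303,.18,-4.9)"
```

```text
dx -0.0067 dy -0.2440 dz -0.1674 roll 13.8 | rows 4.7
dx 0.1375 dy -0.5724 dz -0.1679 roll 38.7 | rows 9.8
```

Emit:
{"api": "step_arm", "payload": {"commands": [{"fingers": 0.8,"dx": 0,"dy": 0,"dz": -0.04,"roll": 0},{"fingers": 0.8,"dx": 0,"dy": 0,"dz": -0.1,"roll": 0},{"fingers": 0.8,"dx": 0,"dy": 0,"dz": -0.16,"roll": 0},{"fingers": 0.8,"dx": -0.007,"dy": -0.244,"dz": -0.167,"roll": 14},{"fingers": 0.8,"dx": -0.007,"dy": -0.244,"dz": -0.167,"roll": 14},{"fingers": 0.8,"dx": -0.007,"dy": -0.244,"dz": -0.167,"roll": 14},{"fingers": 0.8,"dx": -0.007,"dy": -0.244,"dz": -0.167,"roll": 14},{"fingers": 0.8,"dx": -0.007,"dy": -0.244,"dz": -0.167,"roll": 14}]}}

```text
time: 13.38
tool_pos: [0.4958, -0.0472, 0.1777]
tcp_rot: [-3.092, -0.546, 0.004]
wrist_force: [0.9, -1.1, -2.0]
width: 0.215
grip_force: 60.7
```

```bash
python3 -c "
from h import *
s=read_state(); print(s['width'],s['wrist_force'],s['tool_pos']);go(.437,.303,.15,-4.9)"
```

```text
0.21501283344546088 [ 0.90840339 -1.07420346 -1.98774235] [ 0.49579304 -0.04715009  0.17772527]
dx 0.0647 dy -0.3491 dz 0.0282 roll 24.9 | rows 5.7
```

Emit:
{"api": "step_arm", "payload": {"commands": [{"fingers": 0.8,"dx": 0.064,"dy": -0.349,"dz": 0.028,"roll": 25},{"fingers": 0.8,"dx": 0.064,"dy": -0.349,"dz": 0.028,"roll": 25},{"fingers": 0.8,"dx": 0.064,"dy": -0.349,"dz": 0.028,"roll": 25},{"fingers": 0.8,"dx": 0.064,"dy": -0.349,"dz": 0.028,"roll": 25},{"fingers": 0.8,"dx": 0.064,"dy": -0.349,"dz": 0.028,"roll": 25},{"fingers": 0.8,"dx": 0.064,"dy": -0.349,"dz": 0.028,"roll": 25},{"fingers": 0.8,"dx": 0.064,"dy": -0.349,"dz": 0.028,"roll": 25},{"fingers": 0.8,"dx": 0.064,"dy": -0.349,"dz": 0.028,"roll": 25}]}}

```text
time: 14.38
tool_pos: [0.4412, 0.2997, 0.1501]
tcp_rot: [3.137, -0.141, -0.001]
wrist_force: [-0.2, -1.0, -1.1]
width: 0.217
grip_force: 60.6
```

```bash
python3 -c "
from h import *
C,p,d=snap('w9'); print(tw(C),read_state()['q'])
go(.437,.303,.06,-4.9)"
```

```text
[0.44115207 0.29969573 0.15010998] -5.137833394471879
[0.44103222 0.30021747 0.15014088] [ 5.49418778e-01  6.33013403e-02  1.99175463e+00 -7.26488715e-04
  1.08729312e+00  2.21152912e+00]
dx -0.0046 dy -0.0035 dz 0.0902 roll -0.3 | rows 1.4
```

View pics/w9.png

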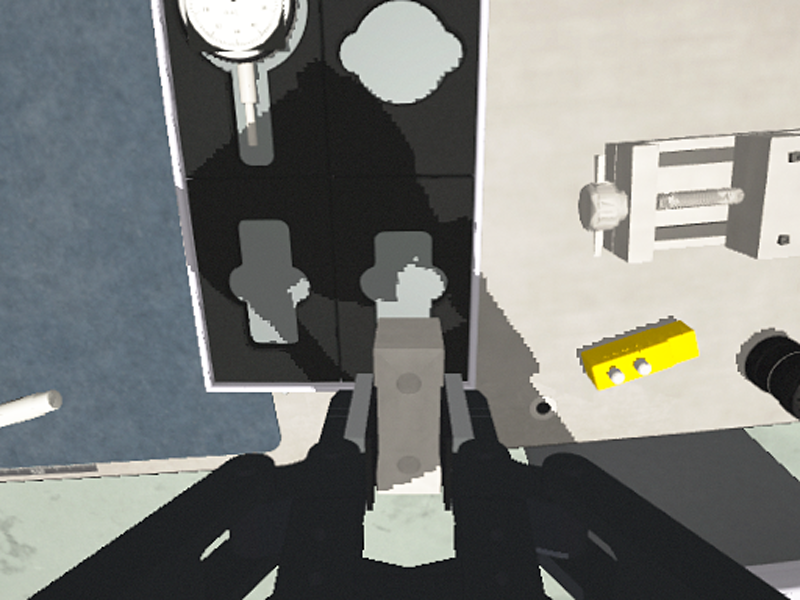

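The held block is at (408,400) and level. Its pocket's far edge is at y=232 with sides at x=375–433, and the valve pocket is at (270,283).

```bash
python3 - <<'E'
from h import *
C,p,d=load('w9'); s=.64; z=.011
f=lambda u,v: onz(C,np.array([u,v])*s,z)[0][:2]
ax=np.array([np.cos(np.radians(-4.9)),np.sin(np.radians(-4.9))])
e=f(404.5,232); print("block end",e,"ctr",e-.031*ax,"w",np.linalg.norm(f(375,250)-f(433,250)))
print("notch ctr",(f(360,282)+f(446,282))/2,np.linalg.norm(f(360,282)-f(446,282)))
ve,vb=f(265,220),f(272,344); print("valve ctr",(ve+vb)/2,np.linalg.norm(ve-vb),"notch",(f(229,281)+f(309,281))/2,"ang",np.degrees(np.arctan2(*(ve-vb)[::-1])))
# block in tool
print("blk top in tool",ontool(C,np.array([[374,347],[443,347],[376,485],[441,485],[408,347]])*s,-.0118).round(4))
E
```

```text
block end [0.46686093 0.29976569] ctr [0.43597423 0.30241361] w 0.03278152983851901
notch ctr [0.43782653 0.30330718] 0.049623814644521515
valve ctr [0.44333775 0.38109231] 0.07531106785288276 notch [0.44542069 0.38052246] ang -7.03142588149025
blk top in tool [[ 0.0241 -0.0095 -0.0118]
 [ 0.0241  0.0098 -0.0118]
 [-0.023  -0.01   -0.0118]
 [-0.023   0.0103 -0.0118]
 [ 0.0241 -0.     -0.0118]]
```

Emit:
{"api": "step_arm", "payload": {"commands": [{"fingers": 0.8,"dx": -0.0045,"dy": -0.0032,"dz": 0.05,"roll": 0},{"fingers": 0.8,"dx": -0.0045,"dy": -0.0032,"dz": 0.09,"roll": 0},{"fingers": 0.8,"dx": -0.0045,"dy": -0.0032,"dz": 0.11,"roll": 0},{"fingers": 0.8,"dx": -0.0045,"dy": -0.0032,"dz": 0.11,"roll": 0},{"fingers": 0.8,"dx": -0.0045,"dy": -0.0032,"dz": 0.11,"roll": 0}]}}

```text
time: 15.05
tool_pos: [0.4379, 0.3033, 0.0417]
tcp_rot: [-3.137, 0.145, -0.002]
wrist_force: [0.2, -0.8, -0.4]
width: 0.21
grip_force: 60.6
```

```bash
python3 -c "
from h import *
C,p,d=snap('w10'); print(tw(C),read_state()['q'])
go(.437,.303,.0242,-4.9)"
```

```text
[0.43792798 0.30325726 0.04167346] -5.277727041460537
[0.43782199 0.30378301 0.04171828] [ 5.59407111e-01  1.93218051e-01  2.07436734e+00 -1.04324912e-04
  8.71252860e-01  2.22205658e+00]
dx -0.0012 dy 0.0009 dz 0.0179 roll -0.4 | rows 0.3
```

Clearance is ±6 mm, so I go down in small steps until contact.

Emit:
{"api": "step_arm", "payload": {"commands": [{"fingers": 0.8,"dx": -0.001,"dy": 0.0006,"dz": 0.006,"roll": -0.4},{"fingers": 0.8,"dx": -0.001,"dy": 0.0006,"dz": 0.011,"roll": -0.4},{"fingers": 0.8,"dx": -0.001,"dy": 0.0006,"dz": 0.015,"roll": -0.4},{"fingers": 0.8,"dx": -0.001,"dy": 0.0006,"dz": 0.0165,"roll": -0.4},{"fingers": 0.8,"dx": -0.001,"dy": 0.0006,"dz": 0.0165,"roll": -0.4}]}}

```text
time: 15.72
tool_pos: [0.4352, 0.3032, 0.0242]
tcp_rot: [3.138, -0.131, -0.001]
wrist_force: [-2.4, -0.8, 1.5]
width: 0.214
grip_force: 61.0
```

Emit:
{"api": "step_arm", "payload": {"commands": [{"fingers": 0.8,"dx": 0,"dy": 0,"dz": 0.0007,"roll": 0},{"fingers": 0.8,"dx": 0,"dy": 0,"dz": 0.0014,"roll": 0},{"fingers": 0.8,"dx": 0,"dy": 0,"dz": 0.0014,"roll": 0}]}}

```text
time: 16.1
tool_pos: [0.4352, 0.3032, 0.0241]
tcp_rot: [3.138, -0.131, -0.002]
wrist_force: [-6.1, -3.8, 12.6]
width: 0.213
grip_force: 62.4
```

Emit:
{"api": "step_arm", "payload": {"commands": [{"fingers": 0.1,"dx": 0,"dy": 0,"dz": 0,"roll": 0},{"fingers": 0.1,"dx": 0,"dy": 0,"dz": 0,"roll": 0},{"fingers": 0.1,"dx": 0,"dy": 0,"dz": 0,"roll": 0},{"fingers": 0.0,"dx": 0,"dy": 0,"dz": -0.01,"roll": 0},{"fingers": 0.0,"dx": 0,"dy": 0,"dz": -0.05,"roll": 0},{"fingers": 0.0,"dx": 0,"dy": 0,"dz": -0.11,"roll": 0},{"fingers": 0.0,"dx": -0.03,"dy": 0,"dz": -0.15,"roll": 0},{"fingers": 0.0,"dx": -0.03,"dy": 0,"dz": -0.15,"roll": 0}]}}

```text
time: 17.1
tool_pos: [0.407, 0.3076, 0.1777]
tcp_rot: [-3.134, 0.129, -0.011]
wrist_force: [0.3, 0.5, 0.1]
width: 0.501
grip_force: 0.0
```

```bash
python3 -c "
from h import *
C,p,d=snap('w11'); print(read_state()['wrist_force'],read_state()['width'])
b=blob(C,d,.028,.045,[.437,.303],.04,.036)
go(.50,-.05,.18,10)"
```

```text
[0.40704721 0.30759053 0.17770902] -4.719441016904124
[ 0.03070742  0.11024682 -0.26235216] 0.5026854737554542
rect ctr 434.4 303.3 size 50.0 19.3 long-axis 174.9 n 1199 z 0.0359 px [265. 146.]
dx 0.1226 dy 0.3478 dz -0.0053 roll -14.7 | rows 5.9
```

Emit:
{"api": "step_arm", "payload": {"commands": [{"fingers": -0.2,"dx": 0.122,"dy": 0.348,"dz": 0,"roll": -15},{"fingers": -0.2,"dx": 0.122,"dy": 0.348,"dz": 0,"roll": -15},{"fingers": -0.2,"dx": 0.122,"dy": 0.348,"dz": 0,"roll": -15},{"fingers": -0.2,"dx": 0.122,"dy": 0.348,"dz": 0,"roll": -15},{"fingers": -0.2,"dx": 0.122,"dy": 0.348,"dz": 0,"roll": -15},{"fingers": -0.2,"dx": 0.122,"dy": 0.348,"dz": 0,"roll": -15},{"fingers": -0.2,"dx": 0.122,"dy": 0.348,"dz": 0,"roll": -15}]}}

```text
time: 18.02
tool_pos: [0.4982, -0.0554, 0.1711]
tcp_rot: [3.129, 0.27, -0.004]
wrist_force: [-0.3, 1.3, 0.6]
width: 0.597
grip_force: 0.0
```

```bash
python3 -c "
from h import *
go(.635,-.146,.1,14.7)"
```

```text
dx 0.1194 dy 0.1126 dz 0.0709 roll -4.8 | rows 2.9
```

Emit:
{"api": "step_arm", "payload": {"commands": [{"fingers": -0.2,"dx": 0.119,"dy": 0.113,"dz": 0.01,"roll": -5},{"fingers": -0.2,"dx": 0.119,"dy": 0.113,"dz": 0.02,"roll": -5},{"fingers": -0.2,"dx": 0.119,"dy": 0.113,"dz": 0.06,"roll": -5},{"fingers": -0.2,"dx": 0.119,"dy": 0.113,"dz": 0.07,"roll": -5},{"fingers": -0.2,"dx": 0.119,"dy": 0.113,"dz": 0.07,"roll": -5},{"fingers": -0.2,"dx": 0.119,"dy": 0.113,"dz": 0.07,"roll": -5}]}}

```text
time: 18.77
tool_pos: [0.6353, -0.1403, 0.1041]
tcp_rot: [3.113, 0.418, 0.002]
wrist_force: [0.0, -0.9, -0.1]
width: 0.599
grip_force: 0.0
```

```bash
python3 -c "
from h import *
C,p,d=snap('w12'); print(tw(C))
b=blob(C,d,.012,.0262,[.644,-.146],.045,.022);go(b[0],b[1],.011,b[2]);blob(C,d,.0265,.035,[.644,-.146],.045,.029)
blob(C,d,.03,.05,[.6375,-.037],.04,.04)"
```

```text
[ 0.63533307 -0.14025652  0.10408081] 15.278469263298605
[ 0.63522671 -0.14003241  0.1041    ]
rect ctr 645.0 -144.4 size 64.9 18.1 long-axis 15.0 n 1916 z 0.0215 px [270. 186.]
dx 0.0077 dy 0.0061 dz 0.0938 roll 0.3 | rows 1.5
rect ctr 640.4 -145.9 size 7.6 7.1 long-axis 15.6 n 190 z 0.0287 px [271. 198.]
rect ctr 640.1 -38.9 size 35.3 30.7 long-axis 127.9 n 1916 z 0.0382 px [115. 163.]
```

Emit:
{"api": "step_arm", "payload": {"commands": [{"fingers": -0.2,"dx": 0.0077,"dy": 0.006,"dz": 0.05,"roll": 0.3},{"fingers": -0.2,"dx": 0.0077,"dy": 0.006,"dz": 0.085,"roll": 0.3},{"fingers": -0.2,"dx": 0.0077,"dy": 0.006,"dz": 0.0925,"roll": 0.3},{"fingers": -0.2,"dx": 0.0077,"dy": 0.006,"dz": 0.0925,"roll": 0.3},{"fingers": 0.8,"dx": 0.0077,"dy": 0.006,"dz": 0.0925,"roll": 0.3},{"fingers": 0.8,"dx": 0.0077,"dy": 0.006,"dz": 0.0925,"roll": 0.3},{"fingers": 0.8,"dx": 0.0077,"dy": 0.006,"dz": 0.0925,"roll": 0.3},{"fingers": 0.8,"dx": 0.0077,"dy": 0.006,"dz": 0.0925,"roll": 0.3}], "squeeze": 45}}

```text
time: 19.82
tool_pos: [0.6462, -0.1455, 0.0127]
tcp_rot: [3.114, 0.408, 0.005]
wrist_force: [-1.2, 0.4, 6.5]
width: 0.195
grip_force: 45.4
```

```bash
python3 -c "
from h import *
go(.50,-.05,.18,10);s=read_state();print(s['width'],s['grip_force'],s['tool_pos'])"
```

```text
dx -0.1161 dy -0.1296 dz -0.1680 roll 4.9 | rows 3.9
0.1948604372417649 45.39540767669678 [ 0.64619156 -0.14546739  0.01265136]
```

Emit:
{"api": "step_arm", "payload": {"commands": [{"fingers": 0.8,"dx": 0,"dy": 0,"dz": -0.04,"roll": 0},{"fingers": 0.8,"dx": 0,"dy": 0,"dz": -0.1,"roll": 0},{"fingers": 0.8,"dx": 0,"dy": 0,"dz": -0.16,"roll": 0},{"fingers": 0.8,"dx": -0.116,"dy": -0.13,"dz": -0.168,"roll": 5},{"fingers": 0.8,"dx": -0.116,"dy": -0.13,"dz": -0.168,"roll": 5},{"fingers": 0.8,"dx": -0.116,"dy": -0.13,"dz": -0.168,"roll": 5},{"fingers": 0.8,"dx": -0.116,"dy": -0.13,"dz": -0.168,"roll": 5},{"fingers": 0.8,"dx": -0.116,"dy": -0.13,"dz": -0.168,"roll": 5}]}}

```text
time: 20.82
tool_pos: [0.4995, -0.0495, 0.1789]
tcp_rot: [3.129, 0.272, 0.003]
wrist_force: [0.8, -0.6, -1.4]
width: 0.194
grip_force: 44.6
```

```bash
python3 -c "
from h import *
go(.444,.381,.15,-4.9);s=read_state();print(s['width'],s['q'])"
```

```text
dx 0.0196 dy -0.4336 dz 0.0285 roll 14.8 | rows 7.0
0.19425146854181313 [-1.48195864e-01 -2.64926536e-02  2.02679702e+00 -2.34028753e-04
  1.13924275e+00  1.24917171e+00]
```

Emit:
{"api": "step_arm", "payload": {"commands": [{"fingers": 0.8,"dx": 0.02,"dy": -0.434,"dz": 0.028,"roll": 15},{"fingers": 0.8,"dx": 0.02,"dy": -0.434,"dz": 0.028,"roll": 15},{"fingers": 0.8,"dx": 0.02,"dy": -0.434,"dz": 0.028,"roll": 15},{"fingers": 0.8,"dx": 0.02,"dy": -0.434,"dz": 0.028,"roll": 15},{"fingers": 0.8,"dx": 0.02,"dy": -0.434,"dz": 0.028,"roll": 15},{"fingers": 0.8,"dx": 0.02,"dy": -0.434,"dz": 0.028,"roll": 15},{"fingers": 0.8,"dx": 0.02,"dy": -0.434,"dz": 0.028,"roll": 15},{"fingers": 0.8,"dx": 0.02,"dy": -0.434,"dz": 0.028,"roll": 15}]}}

```text
time: 21.82
tool_pos: [0.4445, 0.3859, 0.1498]
tcp_rot: [-3.137, 0.133, -0.001]
wrist_force: [0.6, -1.1, -1.8]
width: 0.198
grip_force: 44.7
```

```bash
python3 -c "
from h import *
C,p,d=snap('w13'); s=read_state(); print(tw(C),s['q'],s['width'])
go(.444,.381,.04,-4.9)"
```

```text
[0.44445589 0.38589655 0.14979265] -4.861173501125675
[0.44432026 0.38640278 0.14981464] [6.70353365e-01 1.64384137e-01 1.88016138e+00 3.81478275e-05
 1.09694107e+00 2.32707616e+00] 0.19361829765534094
dx -0.0002 dy 0.0033 dz 0.1096 roll -0.0 | rows 1.8
```

View pics/w13.png

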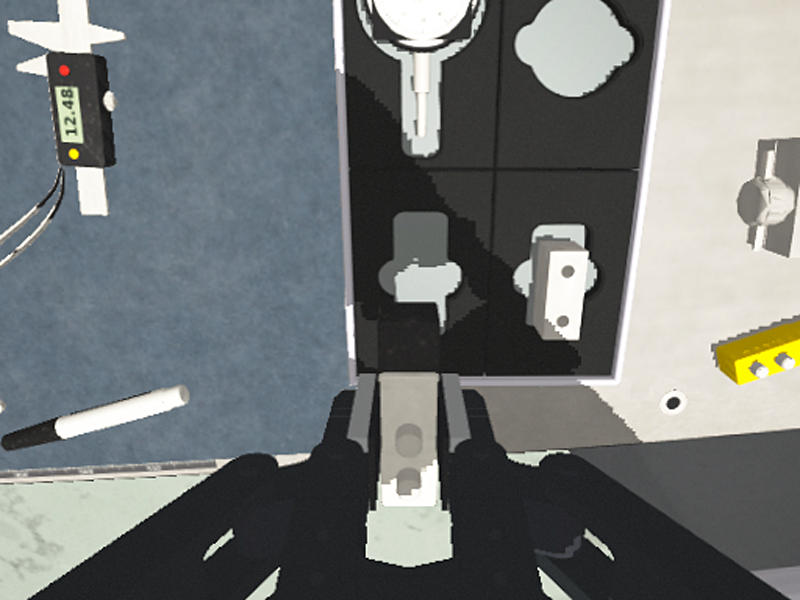

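The valve is held level at (408,405). Its pocket's far end is at (420,212) with the notch centre at (420,277); the block sits in its pocket at (560,285).

```bash
python3 - <<'E'
from h import *
C,p,d=load('w13'); s=.64; z=.011
f=lambda u,v: onz(C,np.array([u,v])*s,z)[0][:2]
ax=np.array([np.cos(np.radians(-4.9)),np.sin(np.radians(-4.9))])
e=f(420.5,212); c=e-.038*ax; n=(f(378,278)+f(462,278))/2
print("end",e,"ctr",c,"w",np.linalg.norm(f(393,230)-f(448,230)),"notch",n)
print("valve top in tool",ontool(C,np.array([[376,372-66],[440,306],[380,505],[437,505]])*s,.0127-.022).round(4))
go(*c,.0237,-4.9)
E
```

```text
end [0.4807411  0.37664679] ctr [0.44287998 0.37989264] w 0.030668357093638923 notch [0.4428962  0.37985656]
valve top in tool [[ 0.0354 -0.0089 -0.0093]
 [ 0.0354  0.0089 -0.0093]
 [-0.0329 -0.0091 -0.0093]
 [-0.0329  0.0094 -0.0093]]
dx -0.0013 dy 0.0045 dz 0.1259 roll -0.0 | rows 2.0
```

Emit:
{"api": "step_arm", "payload": {"commands": [{"fingers": 0.8,"dx": -0.0015,"dy": 0.0058,"dz": 0.05,"roll": 0},{"fingers": 0.8,"dx": -0.0015,"dy": 0.0058,"dz": 0.09,"roll": 0},{"fingers": 0.8,"dx": -0.0015,"dy": 0.0058,"dz": 0.108,"roll": 0},{"fingers": 0.8,"dx": -0.0015,"dy": 0.0058,"dz": 0.108,"roll": 0},{"fingers": 0.8,"dx": -0.0015,"dy": 0.0058,"dz": 0.108,"roll": 0},{"fingers": 0.8,"dx": -0.0015,"dy": 0.0058,"dz": 0.108,"roll": 0}]}}

```text
time: 22.62
tool_pos: [0.4433, 0.377, 0.0443]
tcp_rot: [-3.136, 0.139, -0.005]
wrist_force: [-0.6, 0.9, -2.0]
width: 0.196
grip_force: 44.7
```

```bash
python3 - <<'E'
from h import *
C,p,d=snap('w14'); s=read_state(); print(tw(C),s['width'])
v,u=np.mgrid[0:384,0:512]; Z=ondepth(C,np.c_[u.ravel(),v.ravel()],d)
q=(Z-tw(C))@ (C[2][:3,:3].T@MT.T)
# pocket floor pixels ahead of the valve, in tool frame
m=(Z[:,2]<.0155)&(Z[:,2]>.006)&(q[:,0]>-.03)&(q[:,0]<.06)&(abs(q[:,1])<.03); r=q[m]
print("floor n",m.sum(),"x max",np.percentile(r[:,0],99)); k=r[r[:,0]>.024]; print("y range ahead",np.percentile(k[:,1],[1,99]))
go(.4427,.380,.0237,-4.9)
E
```

```text
[0.44333425 0.37699088 0.04431067] -5.088982193739052
[0.44319436 0.37750659 0.04433283] 0.1981001467208413
floor n 2682 x max 0.03693973357230628
y range ahead [-0.01756143  0.01226417]
dx -0.0007 dy -0.0030 dz 0.0204 roll -0.2 | rows 0.3
```

Emit:
{"api": "step_arm", "payload": {"commands": [{"fingers": 0.8,"dx": -0.001,"dy": -0.0028,"dz": 0.006,"roll": 0},{"fingers": 0.8,"dx": -0.001,"dy": -0.0028,"dz": 0.012,"roll": 0},{"fingers": 0.8,"dx": -0.001,"dy": -0.0028,"dz": 0.017,"roll": 0},{"fingers": 0.8,"dx": -0.001,"dy": -0.0028,"dz": 0.019,"roll": 0},{"fingers": 0.8,"dx": -0.001,"dy": -0.0028,"dz": 0.019,"roll": 0}]}}

```text
time: 23.3
tool_pos: [0.4407, 0.3788, 0.0237]
tcp_rot: [3.138, -0.139, -0.001]
wrist_force: [-2.2, -0.6, 5.2]
width: 0.198
grip_force: 45.4
```

Emit:
{"api": "step_arm", "payload": {"commands": [{"fingers": 0.8,"dx": 0,"dy": 0,"dz": 0.0007,"roll": 0},{"fingers": 0.8,"dx": 0,"dy": 0,"dz": 0.0014,"roll": 0},{"fingers": 0.8,"dx": 0,"dy": 0,"dz": 0.0014,"roll": 0}]}}

```text
time: 23.68
tool_pos: [0.4407, 0.3788, 0.0236]
tcp_rot: [3.138, -0.139, -0.002]
wrist_force: [-5.4, -2.9, 13.4]
width: 0.196
grip_force: 46.5
```

Contact at the expected height. I release, lift and go back for the magnifier.

Emit:
{"api": "step_arm", "payload": {"commands": [{"fingers": 0.1,"dx": 0,"dy": 0,"dz": 0,"roll": 0},{"fingers": 0.1,"dx": 0,"dy": 0,"dz": 0,"roll": 0},{"fingers": 0.1,"dx": 0,"dy": 0,"dz": 0,"roll": 0},{"fingers": 0.0,"dx": 0,"dy": 0,"dz": -0.01,"roll": 0},{"fingers": 0.0,"dx": 0,"dy": 0,"dz": -0.05,"roll": 0},{"fingers": 0.0,"dx": 0,"dy": 0,"dz": -0.11,"roll": 0},{"fingers": 0.0,"dx": -0.03,"dy": 0,"dz": -0.15,"roll": 0},{"fingers": 0.0,"dx": -0.03,"dy": 0,"dz": -0.15,"roll": 0}]}}

```text
time: 24.68
tool_pos: [0.4123, 0.3837, 0.1772]
tcp_rot: [-3.132, 0.137, -0.01]
wrist_force: [1.1, 0.2, 0.4]
width: 0.502
grip_force: 0.0
```

```bash
python3 -c "
from h import *
C,p,d=snap('w15')
b=blob(C,d,.028,.045,[.443,.380],.045,.033)
go(.55,-.0,.16,90);go(.57,-.0355,.12,90);print(read_state()['q'])"
```

```text
[0.41232781 0.38374339 0.17718194] -5.013103213099934
rect ctr 439.1 379.3 size 63.9 17.5 long-axis 175.7 n 1432 z 0.0327 px [265. 145.]
dx 0.1711 dy 0.3691 dz 0.0138 roll -95.0 | rows 8.9
dx 0.1940 dy 0.4029 dz 0.0538 roll -95.0 | rows 8.9
[ 7.04426216e-01  9.13732076e-02  1.91355048e+00 -1.10866093e-04
  1.13152716e+00  2.36291506e+00]
```

```bash
python3 - <<'E'
from h import *
for n in('w1','w12'):
    C,p,d=load(n); v,u=np.mgrid[0:384,0:512]; P=ondepth(C,np.c_[u.ravel(),v.ravel()],d); P=P[(d.ravel()>.2 if n=='w1' else d.ravel()>.12)]
    r=P[:,:2]-[.6385,-.038]; k=(np.linalg.norm(r,axis=1)<.13)&(P[:,2]>.006)&(P[:,2]<.3)&(np.linalg.norm(r,axis=1)>.028); Q=P[k]; R_=r[k]
    an=np.degrees(np.arctan2(R_[:,1],R_[:,0]))//20*20; 
    print(n,[(int(a),round(float(np.percentile(np.linalg.norm(R_[an==a],axis=1),3)),3),round(float(Q[an==a,2].max()),3)) for a in np.unique(an) if (an==a).sum()>20])
    blob(C,d,.03,.045,[.6385,-.038],.035,.04)
C,p,d=load('w1'); blob(C,d,.037,.043,[.6385,-.038],.035,.04)
go(.48,.0,.17,-170)
E
```

```text
w1 [(-180, 0.092, 0.082), (-160, 0.086, 0.085), (-140, 0.107, 0.084), (-120, 0.106, 0.023), (-100, 0.096, 0.03), (-80, 0.095, 0.022), (-20, 0.11, 0.037), (40, 0.066, 0.011), (60, 0.084, 0.191), (80, 0.093, 0.021), (100, 0.108, 0.021)]
rect ctr 638.1 -33.4 size 37.0 30.3 long-axis 111.7 n 638 z 0.038 px [268. 282.]
w12 [(-160, 0.085, 0.076), (-140, 0.113, 0.085), (-120, 0.079, 0.146), (-100, 0.064, 0.147), (-80, 0.096, 0.023), (-20, 0.111, 0.017), (20, 0.088, 0.012), (40, 0.07, 0.044), (60, 0.074, 0.042), (80, 0.09, 0.011)]
rect ctr 640.1 -38.9 size 35.3 30.7 long-axis 127.9 n 1916 z 0.0382 px [115. 163.]
rect ctr 638.1 -36.0 size 32.3 23.1 long-axis 107.7 n 358 z 0.0383 px [268. 285.]
dx 0.1014 dy 0.3752 dz 0.0036 roll 165.0 | rows 15.4
```

```bash
python3 -c "
from h import *
go(.48,-.03,.17,-10)"
```

```text
dx 0.1040 dy 0.4051 dz 0.0035 roll 5.0 | rows 6.7
```

Emit:
{"api": "step_arm", "payload": {"commands": [{"fingers": -0.6,"dx": 0.104,"dy": 0.405,"dz": 0,"roll": 5},{"fingers": -0.6,"dx": 0.104,"dy": 0.405,"dz": 0,"roll": 5},{"fingers": -0.6,"dx": 0.104,"dy": 0.405,"dz": 0,"roll": 5},{"fingers": -0.6,"dx": 0.104,"dy": 0.405,"dz": 0,"roll": 5},{"fingers": -0.6,"dx": 0.104,"dy": 0.405,"dz": 0,"roll": 5},{"fingers": -0.6,"dx": 0.104,"dy": 0.405,"dz": 0,"roll": 5},{"fingers": -0.6,"dx": 0.104,"dy": 0.405,"dz": 0,"roll": 5},{"fingers": -0.6,"dx": 0.104,"dy": 0.405,"dz": 0,"roll": 5}]}}

```text
time: 25.72
tool_pos: [0.4783, -0.034, 0.1702]
tcp_rot: [3.128, -0.284, -0.004]
wrist_force: [0.5, -0.4, -0.4]
width: 0.802
grip_force: 0.0
```

```bash
python3 -c "
from h import *
go(.625,-.038,.13,-10)"
```

```text
dx 0.1451 dy -0.0225 dz 0.0398 roll -0.4 | rows 2.4
```

Emit:
{"api": "step_arm", "payload": {"commands": [{"fingers": -0.6,"dx": 0.145,"dy": -0.022,"dz": 0.04,"roll": 0},{"fingers": -0.6,"dx": 0.145,"dy": -0.022,"dz": 0.04,"roll": 0},{"fingers": -0.6,"dx": 0.145,"dy": -0.022,"dz": 0.04,"roll": 0},{"fingers": -0.6,"dx": 0.145,"dy": -0.022,"dz": 0.04,"roll": 0},{"fingers": -0.6,"dx": 0.145,"dy": -0.022,"dz": 0.04,"roll": 0},{"fingers": -0.6,"dx": 0.145,"dy": -0.022,"dz": 0.04,"roll": 0}]}}

```text
time: 26.48
tool_pos: [0.6243, -0.0343, 0.1319]
tcp_rot: [-3.129, 0.275, 0.001]
wrist_force: [0.3, -0.3, -0.2]
width: 0.802
grip_force: 0.0
```

```bash
python3 - <<'E'
from h import *
C,p,d=snap('w16'); print(tw(C))
v,u=np.mgrid[0:384,0:512]; P=ondepth(C,np.c_[u.ravel(),v.ravel()],d)
r=np.linalg.norm(P[:,:2]-[.6385,-.037],axis=1); m=(r<.03)&(P[:,2]>.036)&(P[:,2]<.046)
mm=m.reshape(384,512).astype(np.uint8); cs,_=cv2.findContours(mm,cv2.RETR_EXTERNAL,cv2.CHAIN_APPROX_NONE); k=max(cs,key=cv2.contourArea)
q=onz(C,k.reshape(-1,2),.04)[:,:2].astype(np.float32)*1000
(cx,cy),rad=cv2.minEnclosingCircle(q); print(cx,cy,rad,m.sum(),np.percentile(P[m,2],[5,50,95]),k.mean(0))
go(cx/1000,cy/1000,.0145,-10)
E
```

```text
[ 0.62434221 -0.03433537  0.13193987] -10.056073488907824
[ 0.62422208 -0.03375654  0.13196784]
638.9960327148438 -37.26398849487305 15.787748336791992 1314 [0.03665555 0.03832933 0.04050196] [[262.23478261 174.80869565]]
dx 0.0147 dy 0.0002 dz 0.1177 roll -0.1 | rows 1.9
```

Emit:
{"api": "step_arm", "payload": {"commands": [{"fingers": -0.6,"dx": 0.0147,"dy": 0.001,"dz": 0.05,"roll": 0},{"fingers": -0.6,"dx": 0.0147,"dy": 0.001,"dz": 0.095,"roll": 0},{"fingers": -0.6,"dx": 0.0147,"dy": 0.001,"dz": 0.117,"roll": 0},{"fingers": -0.6,"dx": 0.0147,"dy": 0.001,"dz": 0.117,"roll": 0},{"fingers": 0.5,"dx": 0.0147,"dy": 0.001,"dz": 0.117,"roll": 0},{"fingers": 0.5,"dx": 0.0147,"dy": 0.001,"dz": 0.117,"roll": 0},{"fingers": 0.5,"dx": 0.0147,"dy": 0.001,"dz": 0.117,"roll": 0},{"fingers": 0.5,"dx": 0.0147,"dy": 0.001,"dz": 0.117,"roll": 0}], "squeeze": 40}}

```text
time: 27.52
tool_pos: [0.642, -0.0384, 0.0176]
tcp_rot: [-3.129, 0.276, -0.007]
wrist_force: [-0.3, 0.1, 6.1]
width: 0.364
grip_force: 40.1
```

```bash
python3 -c "
from h import *
go(.54,.0,.18,-10);s=read_state();print(s['width'],s['grip_force'],s['tool_pos'])"
```

```text
dx -0.1064 dy -0.0201 dz -0.1629 roll -0.1 | rows 3.1
0.3637424935441001 40.11835034016258 [ 0.64198319 -0.03842029  0.01757963]
```

Emit:
{"api": "step_arm", "payload": {"commands": [{"fingers": 0.5,"dx": 0,"dy": 0,"dz": -0.02,"roll": 0},{"fingers": 0.5,"dx": 0,"dy": 0,"dz": -0.06,"roll": 0},{"fingers": 0.5,"dx": 0,"dy": 0,"dz": -0.12,"roll": 0},{"fingers": 0.5,"dx": -0.106,"dy": -0.02,"dz": -0.163,"roll": 0},{"fingers": 0.5,"dx": -0.106,"dy": -0.02,"dz": -0.163,"roll": 0},{"fingers": 0.5,"dx": -0.106,"dy": -0.02,"dz": -0.163,"roll": 0},{"fingers": 0.5,"dx": -0.106,"dy": -0.02,"dz": -0.163,"roll": 0}]}}

```text
time: 28.4
tool_pos: [0.5396, -0.0002, 0.179]
tcp_rot: [3.129, -0.275, 0.004]
wrist_force: [-0.2, -0.3, -0.4]
width: 0.364
grip_force: 39.9
```

```bash
python3 -c "
from h import *
s=read_state(); print(s['width'],s['grip_force'])
C,p,d=snap('w17')
v,u=np.mgrid[0:384,0:512]; q=(ondepth(C,np.c_[u.ravel(),v.ravel()],d)-tw(C))@(C[2][:3,:3].T@MT.T)
m=(abs(q[:,1])<.02)&(abs(q[:,0])<.03)&(q[:,2]<.03)&(q[:,2]>-.035); r=q[m]; print(m.sum(),np.percentile(r,[2,50,98],axis=0).round(4))
for a in range(-16,17,4):
  k=(abs(r[:,1]-a/1000)<.001); print(a,[ (round(float(x),4),round(float(z),4)) for x,_,z in r[k][np.argsort(r[k][:,0])][::max(1,k.sum()//6)]])
go(.54,.29,.16,-10)"
```

```text
0.3644714301586923 39.855192812785845
[ 5.39626542e-01 -2.12479322e-04  1.78962611e-01] -10.059910803286883
7473 [[-0.0161 -0.0183 -0.0329]
 [ 0.0067 -0.0001 -0.0198]
 [ 0.0147  0.0183  0.0144]]
-16 [(-0.0107, -0.0341), (-0.0014, -0.0196), (0.003, -0.0266), (0.006, -0.0316), (0.0098, -0.0154), (0.0117, -0.0346)]
-12 [(-0.014, -0.0212), (-0.0076, -0.019), (-0.0011, -0.0199), (0.0054, -0.0228), (0.0071, -0.0216), (0.0095, 0.0081), (0.0114, 0.0137)]
-8 [(-0.0164, -0.0217), (-0.0086, -0.0205), (-0.001, -0.0208), (0.0058, -0.0187), (0.0101, -0.021), (0.0122, 0.0005), (0.0137, 0.0087)]
-4 [(-0.0178, -0.0219), (-0.009, -0.0206), (-0.0011, -0.0213), (0.0063, -0.0195), (0.0117, -0.0204), (0.0137, -0.0046), (0.0152, 0.0117)]
0 [(-0.0189, -0.0214), (-0.0111, -0.02), (-0.0017, -0.0212), (0.006, -0.0198), (0.0123, -0.0107), (0.014, -0.0051), (0.0154, 0.0063)]
4 [(-0.018, -0.0218), (-0.0111, -0.0207), (-0.0027, -0.0213), (0.0061, -0.0201), (0.0118, -0.0188), (0.0138, -0.0017)]
8 [(-0.0168, -0.0218), (-0.0107, -0.0191), (-0.0019, -0.021), (0.0059, -0.0205), (0.0102, -0.0152), (0.0124, 0.0), (0.0138, 0.0161)]
12 [(-0.0132, -0.0222), (-0.0073, -0.0208), (-0.0008, -0.0195), (0.0059, -0.0156), (0.0074, -0.0173), (0.0097, -0.0031)]
16 [(-0.0101, -0.0336), (-0.0018, -0.0282), (0.0027, -0.0138), (0.0057, -0.0127), (0.0089, -0.0297), (0.0116, -0.0124), (0.0124, -0.0128)]
dx -0.0506 dy -0.2859 dz 0.0182 roll -0.1 | rows 4.7
```

Emit:
{"api": "step_arm", "payload": {"commands": [{"fingers": 0.5,"dx": -0.029,"dy": -0.291,"dz": 0.02,"roll": 0},{"fingers": 0.5,"dx": -0.029,"dy": -0.291,"dz": 0.02,"roll": 0},{"fingers": 0.5,"dx": -0.029,"dy": -0.291,"dz": 0.02,"roll": 0},{"fingers": 0.5,"dx": -0.029,"dy": -0.291,"dz": 0.02,"roll": 0},{"fingers": 0.5,"dx": -0.029,"dy": -0.291,"dz": 0.02,"roll": 0},{"fingers": 0.5,"dx": -0.029,"dy": -0.291,"dz": 0.02,"roll": 0},{"fingers": 0.5,"dx": -0.029,"dy": -0.291,"dz": 0.02,"roll": 0},{"fingers": 0.5,"dx": -0.029,"dy": -0.291,"dz": 0.02,"roll": 0}]}}

```text
time: 29.45
tool_pos: [0.5616, 0.2901, 0.1573]
tcp_rot: [3.128, -0.278, -0.001]
wrist_force: [0.6, -0.5, -0.4]
width: 0.365
grip_force: 39.9
```

```bash
cat > lp.py <<'E'
from h import *
import sys
C,p,d=snap(sys.argv[1]); o=tw(C); Rt=C[2][:3,:3].T@MT.T; print(o,read_state()['width'])
v,u=np.mgrid[0:384,0:512]; P=ondepth(C,np.c_[u.ravel(),v.ravel()],d); q=(P-o)@Rt
m=(P[:,2]<.0155)&(P[:,2]>.006)&(np.linalg.norm(P[:,:2]-[.559,.292],axis=1)<.037); r=q[m][:,:2]
print("floor n",m.sum(),np.percentile(P[m,2],50))
w=r
if len(w)>50:
    # far arc: for each lateral strip the greatest x; circle of radius 24.5
    pts=[]
    for y in np.arange(-.035,.035,.002):
        k=w[abs(w[:,1]-y)<.001]
        if len(k)>3: pts.append([k[:,0].max(),y])
    pts=np.array(pts); k=abs(pts[:,1]-np.median(pts[:,1]))<.015; pts=pts[k]
    from scipy.optimize import least_squares
    f=least_squares(lambda c: np.hypot(*(pts-c).T)-.0245,[0,0],loss='soft_l1',f_scale=.001); print("pocket ctr in tool",f.x,"res",np.abs(f.fun).mean(),len(pts),"world",(o+Rt@[*f.x,0])[:2])
go(.562,.2915,.06,-10)
E
python3 lp.py w18
```

```text
[0.56162376 0.29007176 0.15733257] -10.171702654624479
[0.56149436 0.29066309 0.1573425 ] 0.36617449929184254
floor n 2366 0.011077289923328126
pocket ctr in tool [-0.00473586 -0.00259684] res 0.00021780719207472238 14 world [0.55729107 0.29405489]
dx 0.0001 dy -0.0015 dz 0.0976 roll -0.2 | rows 1.6
```

Emit:
{"api": "step_arm", "payload": {"commands": [{"fingers": 0.5,"dx": -0.0015,"dy": -0.0022,"dz": 0.05,"roll": 0},{"fingers": 0.5,"dx": -0.0015,"dy": -0.0022,"dz": 0.09,"roll": 0},{"fingers": 0.5,"dx": -0.0015,"dy": -0.0022,"dz": 0.106,"roll": 0},{"fingers": 0.5,"dx": -0.0015,"dy": -0.0022,"dz": 0.106,"roll": 0},{"fingers": 0.5,"dx": -0.0015,"dy": -0.0022,"dz": 0.106,"roll": 0},{"fingers": 0.5,"dx": -0.0015,"dy": -0.0022,"dz": 0.106,"roll": 0}]}}

```text
time: 30.25
tool_pos: [0.5618, 0.2946, 0.0541]
tcp_rot: [-3.127, 0.276, -0.005]
wrist_force: [0.5, -0.2, -0.3]
width: 0.369
grip_force: 39.9
```

```bash
python3 lp.py w19
```

```text
[0.56182326 0.29458404 0.05406679] -10.082787907795161
[0.56170115 0.29517171 0.05408834] 0.36422869486989845
floor n 2419 0.011055334071284728
pocket ctr in tool [-0.00502564  0.00233625] res 0.00021403337170327642 14 world [0.55634424 0.29375108]
dx 0.0010 dy 0.0029 dz -0.0062 roll -0.1 | rows 0.1
```

Emit:
{"api": "step_arm", "payload": {"commands": [{"fingers": 0.5,"dx": -0.0015,"dy": 0.002,"dz": 0.004,"roll": 0},{"fingers": 0.5,"dx": -0.0015,"dy": 0.002,"dz": 0.011,"roll": 0},{"fingers": 0.5,"dx": -0.0015,"dy": 0.002,"dz": 0.018,"roll": 0},{"fingers": 0.5,"dx": -0.0015,"dy": 0.002,"dz": 0.022,"roll": 0},{"fingers": 0.5,"dx": -0.0015,"dy": 0.002,"dz": 0.0235,"roll": 0},{"fingers": 0.5,"dx": -0.0015,"dy": 0.002,"dz": 0.0235,"roll": 0}]}}

```text
time: 31.05
tool_pos: [0.558, 0.292, 0.0287]
tcp_rot: [3.129, -0.276, -0.002]
wrist_force: [-2.1, -1.6, 5.0]
width: 0.363
grip_force: 40.5
```

Emit:
{"api": "step_arm", "payload": {"commands": [{"fingers": 0.5,"dx": 0,"dy": 0,"dz": 0.0007,"roll": 0},{"fingers": 0.5,"dx": 0,"dy": 0,"dz": 0.0014,"roll": 0},{"fingers": 0.5,"dx": 0,"dy": 0,"dz": 0.0014,"roll": 0}]}}

```text
time: 31.42
tool_pos: [0.558, 0.2921, 0.0286]
tcp_rot: [3.129, -0.276, -0.002]
wrist_force: [-6.0, -4.3, 11.8]
width: 0.365
grip_force: 41.4
```

Emit:
{"api": "step_arm", "payload": {"commands": [{"fingers": -0.15,"dx": 0,"dy": 0,"dz": 0,"roll": 0},{"fingers": -0.15,"dx": 0,"dy": 0,"dz": 0,"roll": 0},{"fingers": -0.15,"dx": 0,"dy": 0,"dz": 0,"roll": 0},{"fingers": -0.15,"dx": 0,"dy": 0,"dz": -0.015,"roll": 0},{"fingers": -0.15,"dx": 0,"dy": 0,"dz": -0.06,"roll": 0},{"fingers": -0.15,"dx": 0,"dy": 0,"dz": -0.12,"roll": 0},{"fingers": -0.15,"dx": -0.09,"dy": -0.04,"dz": -0.18,"roll": 0},{"fingers": -0.15,"dx": -0.09,"dy": -0.04,"dz": -0.2,"roll": 0}]}}

```text
time: 32.42
tool_pos: [0.4772, 0.3464, 0.2265]
tcp_rot: [-3.129, 0.278, 0.001]
wrist_force: [1.1, 0.3, -0.2]
width: 0.577
grip_force: 0.0
```

Emit:
{"api": "step_arm", "payload": {"commands": [{"fingers": -0.15,"dx": -0.02,"dy": 0,"dz": -0.02,"roll": 0},{"fingers": -0.15,"dx": -0.02,"dy": 0,"dz": -0.02,"roll": 0},{"fingers": -0.15,"dx": -0.02,"dy": 0,"dz": -0.02,"roll": 0}]}}

```text
time: 32.8
tool_pos: [0.4589, 0.3493, 0.2444]
tcp_rot: [3.129, -0.276, 0.0]
wrist_force: [-1.1, -0.1, -0.4]
width: 0.576
grip_force: 0.0
```

```bash
python3 -c "
from h import *
C,p,d=snap('w20')
print('loupe');blob(C,d,.042,.06,[.559,.292],.035,.051);print('gauge');blob(C,d,.025,.036,[.588,.369],.035,.030)
print('valve');blob(C,d,.028,.045,[.443,.380],.045,.033);print('block');blob(C,d,.028,.045,[.436,.303],.045,.036)"
```

```text
[0.4589281  0.34928954 0.2444361 ] -10.076648315327596
loupe
rect ctr 554.9 293.9 size 30.9 30.0 long-axis 81.1 n 872 z 0.0492 px [300.  57.]
gauge
rect ctr 587.8 368.2 size 54.7 54.4 long-axis 79.3 n 2641 z 0.0303 px [222.  38.]
valve
rect ctr 439.4 378.9 size 64.5 18.2 long-axis 174.7 n 879 z 0.0327 px [239. 178.]
block
rect ctr 434.9 303.9 size 51.5 20.7 long-axis 175.2 n 782 z 0.0358 px [305. 172.]
```

View pics/w20.png

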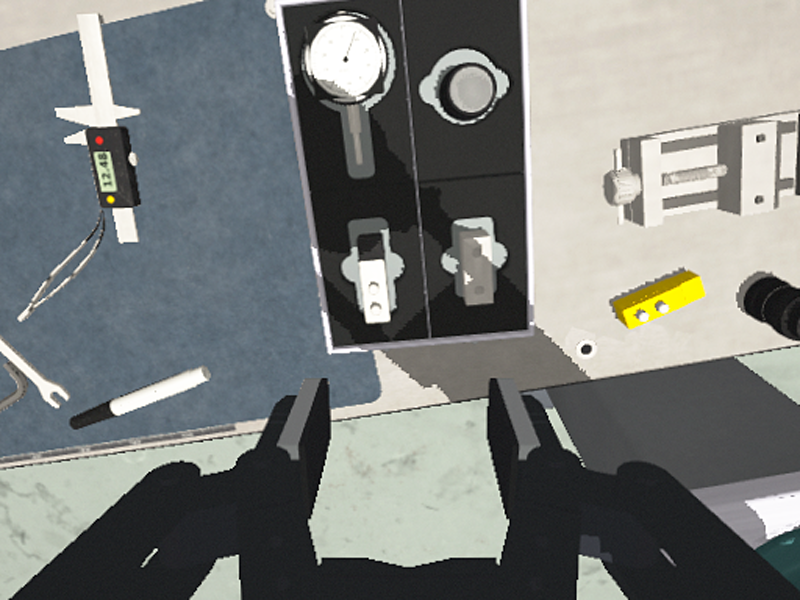

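All four parts sit in their pockets: gauge (345,60), magnifier (470,90), valve (375,270) and block (478,265). Their top heights agree with lying on the pocket floors.

```bash
python3 -c "
from workcell import finish_job
print(finish_job())"
```

```text
the job is handed in; nothing more can be done
None
```

The dial indicator, parallel block, solenoid valve and stand magnifier are each in their own foam pocket, right way up and on the floor; the spare lens barrel and swab tub were left alone, and the job was handed in after about 33 s of robot time.

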